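Close the fixture clamp with the hex key and hang the key on the balancer

TASK

Take the blue T-handle hex key from its stand, put it into the bore of the clamp tower and turn it until it drops fully home in the hidden hexagon socket, then turn the key clockwise until the red clamp lever is fully shut over the module. Pull the key out and hang it by its crossbar on the yellow fork of the balancer arm: lower it gently, let go only once the arm has sunk and carries it, and leave the clamp shut and everything else where it is.

Things in the scene. Friction and masses are not known exactly. Their poses are not given: they have to be found in the camera images.
- key_grip (a point): Centre of the grip block on top of the blue T-handle hex key, 137 mm above its tip. Block: 22 mm along the key's x, 44 mm along y, 38 mm high; it stands on the crossbar, so 19 mm above the crossbar's top. Key 0.45 kg +-15 %, z up. Grip the block across its 22 mm, closing along x.
- key_tip (a point): Centre of the lower end face of the hex key, axes as the key's. Steel shaft: hexagon 24 mm across flats, 27.7 mm over corners (two of them along +-y), 100 mm long, square end. At first the key stands loose and upright in a black sleeve.
- key_bar (a point): On the key's axis, level with the underside of the blue crossbar, 100 mm above the tip; axes as the key's. Crossbar: 110 mm along y, 18 mm along x, 18 mm high.
- stand: Black stand of the key, fixed: sleeve with a 31 mm bore, top 50 mm above the table, on a 70 mm square foot 10 mm thick, on which the tip rests. Origin under its centre.
- bore (a point): Centre of the mouth of the bore in the clamp tower (aluminium, 70 mm square, on the orange fixture plate), z up. Brass funnel, 42 mm wide here, narrowing to a straight 29 mm bore 8 mm down. The straight bore ends 38 mm down at the hidden socket. Nothing of the fixture within 60 mm is higher than this point.
- socket (a point): Mouth centre of the hidden hexagon socket in the clamp spindle, 38 mm below the bore's mouth. Socket: 25.5 mm across flats, 12 mm deep, turned in an unknown way. A key not lined up stops here; pressed lightly (5 N) and turned, at most a sixth of a turn, it drops 12 mm; if it binds part-way, ease it to and fro. Play 0.12 rad either way. Light pressing does not turn the spindle.
- clamp (a joint): Red swing clamp lever on the spindle, under the bore block. 0 rad = open; grows as the key in the socket turns it clockwise seen from above; firm stop at 1.05 rad = fully shut over the module's flange. It starts at 0 to 0.2 rad. Friction of 0.25 N m holds it where it is left.
- clamp_tip (a point): Top of the outer end of the red clamp lever, 70 mm from the bore axis.
- head: Yellow fork on the end of the spring-balanced arm (grey column, 200 mm parallel bars that keep the fork level); origin at its pivot, 67 mm to +x of the seat and 12 mm below it, axes as the fork's. Empty, it is up on its stop. Carrying the key it rests 35 to 60 mm lower (about 75 N/m, lightly damped). If the key is let go before that, it falls with the arm.
- seat (a point): Middle of the fork's seat, between the prongs, level with their tops; 236 mm above the table when empty. Own x runs along the prongs to the column. Prongs 14 mm wide, 12 mm high, 40 mm apart, open at the -x end 22 mm away, joined 40 mm to +x. Moves under 5 mm sideways as it sinks.
- seat_lip (a point): Top middle of the fork's open end, between the front lips (10 mm above the prongs), 19 mm to -x of the seat's middle. Lips on each prong before and behind the seat leave 32 mm for the crossbar, which lies along the fork's y on both prongs; the shaft hangs between the prongs, entering from the open -x end.
- driver: Bystander: screwdriver lying near the left front; origin under its centre. Leave it where it is.
- wrench: Bystander: open-ended spanner lying at the far right; origin under its centre. Leave it where it is.
- mug: Bystander: white mug, 76 mm wide, 85 mm tall; origin under its centre. Leave it where it is.
- pendant: Bystander: black hand controller 85 x 160 x 30 mm with red and blue keys; origin under its centre. Leave it where it is.
- threadlock: Bystander: white bottle, 42 mm wide, 100 mm tall; origin under its centre. Leave it where it is.
- nylon0: Bystander: cream nylon block 30 x 65 x 22 mm; origin under its centre. Leave it where it is.
- nylon1: Bystander: cream nylon block 30 x 65 x 22 mm; origin under its centre. Leave it where it is.
There are look-alikes about, which are no part of the job. What is shaped like the part that bears key_grip but orange or turquoise is not meant.

How it is judged:
On the way, in this order (a step that is already met when the one before it is completed fails the run):
1. the key is fully home in the hidden socket, its tip over 46 mm below the bore's mouth (z of key_tip in the frame of bore below -0.046 m and horizontal distance between key_tip and bore below 0.005 m), for 0.2 s.
2. with the key home in the socket, the clamp is turned shut, past 0.95 rad (all of step 1 and value of joint clamp above 0.95 rad), for 0.2 s.
3. the key hangs by its crossbar on the fork, the arm sunk more than 25 mm and still (horizontal distance between key_bar and seat below 0.015 m and z of key_bar in the frame of seat between -0.004 and 0.005 m and angle between key_tip's own z axis and vertical below 0.1 rad and distance of seat from where it was at the start of the episode above 0.025 m and linear speed of head below 0.01 m/s), for 0.3 s.
At the end, for the whole second after the job is handed in: The key hangs upright (within 0.1 rad) from its crossbar on the fork: crossbar underside within 15 mm of the seat's middle sideways and within 5 mm of its height, the arm sunk more than 25 mm and at rest; the clamp stays shut past 0.95 rad (all of step 3 and value of joint clamp above 0.95 rad); the robot touches nothing.
It fails at once if the balancer fork moves faster than 0.12 m/s (key dropped on it or let go before it carries it) (linear speed of head above 0.12 m/s).
It fails at once if the key is tipped over by more than 0.6 rad (angle between key_tip's own z axis and vertical above 0.6 rad).
It fails at once if the clamp lever is pushed with the fingers (contact force between the fingers and clamp above 2 N).
It fails at once if a bystander is moved by more than 30 mm (distance of any of driver, wrench, mug, pendant, threadlock, nylon0, nylon1 from where it was at the start of the episode above 0.03 m).
It also fails if it takes over 67 s, if anything falls off the work surface, if the arm or the gripper's body presses on something with over 40 N, if the wrist force passes 120 N, or if a joint passes its speed limit or range.

ROBOT

A 6-joint arm with a two-finger parallel gripper is mounted at the origin on the work surface. World frame = base frame: x ahead of the robot, y to its left, z up, the work surface at z = 0. Lengths are in m, angles in rad, forces in N, time in s.
With the tool pointing down it reaches from about 0.425 to 0.95 m from the base axis. Payload 3.5 kg.
Tool frame: the origin (TCP) lies on the centre line of the jaws, within the pads' length; the fingertips stand 8 mm ahead of it and the grasp point (between the pads) lies 11 mm behind it; z points along the fingers, y is the line along which they close (so a half turn about z gives the same grasp; the last joint's range is limited). The gripper opens to 85 mm and grips with 20 to 120 N. Pads are 22 mm wide; open, the fingers measure 114 mm over their backs; the gripper's body (76 mm by 85 mm) begins 54 mm behind the grasp point. The pads swing forward as they close: fully open they stand 13 mm farther back than shut.
Start: joints at [-1.477, 0.286, 1.577, -0, 1.279, -0.15], TCP at [0.163, -0.655, 0.239] pointing down, gripper open.
Joint ranges: [-2.77, 2.77], [-0.9, 2.22], [0.21, 2.48], [-1.53, 4.67], [0.24, 2.81], [-2.84, 2.84]. Speed limits (rad/s): [2.79, 2.79, 3.14, 3.14, 3.14, 3.14].

INTERFACE

Orientations are given as a unit quaternion [w, x, y, z].
In Python, from plant import robot gives the robot as it stands. The module is installed in compiled form; this text tells all that it offers.
- The arm moves only by the tool step_arm, never from a script. Its argument "rows" is a list of rows, each an object with "travel": the shift along the world's x, y, z in mm, a list of three; "spin": the turn about the world's z in rad. In form: [{"travel": [tx, ty, tz], "spin": spin}, ...]. A call has 1 to 8 rows; each row is the pose to reach, as a shift and turn from the pose commanded when the call began; what a row does not reach only later rows make up. A row lasts 1/8 s, in which the tool goes at most 62.5 mm and 10.7 degrees, less where a joint would pass 70% of its speed; a pose out of reach is approached as far as the arm can. A call with a gripper value outside its range is refused whole. "jaw" is the opening, from -1 (shut) to 1 (fully open), set as the call begins (left out, the last holds). The fingers move at their own pace and stop on an object; "force" is the grip in N (left out, the last holds). Time passes only in rows, so rows that repeat a pose let the fingers close. It gives the time, the measured TCP pose, the force, the opening and the grip force at its end, in the units of the state.
- robot.observe(): the state, without advancing time (a new reading comes with each control period).
- robot.snapshot(name): name is "scene" or "top" or "wrist"; returns a dict with "img" (420x560x3 uint8, red, green, blue), "depth" (420x560 float32, m along the optical axis (not along the pixel's ray), 0 where there is no reading), "fx", "fy", "cx", "cy" (pixels), "extrinsics" (4x4, takes a point from camera to world coordinates). Camera axes: x right, y down, z forward; pixel columns grow to the right and rows downward; lengths in m; the calibration is good to about 2 mm. A picture is of the moment at which its call begins.
- robot.job_done(): hands the job in; it is judged then, once.
Trained networks look in the newest picture that a camera, given by its name, has taken for a name from the list of things; names that differ only in an ending like _2 or _b are one class to them, and where a whole thing is asked for, a point or a joint stands for the part that bears it (a point fixed in the world has none). Each returns a list of dicts, best first, with "p" (0 to 1); they miss things now and then, are a little off and sometimes report something else, mostly with a low value. They report only what shows in the picture. A call takes as long as a camera call. They do not tell look-alikes from the thing itself.
- robot.recognise(label, camera): "rect" ([left, top, right, bottom] in pixels, round what is visible of it).
- robot.regions_of(label, camera): "mask" (420x560 bool, what is visible of it) and "rect" ([left, top, right, bottom] in pixels, round what is visible of it).
- robot.tip_of(label, camera): "uv" ([column, row] in pixels: a listed point, or the origin of a listed thing).
The state is a dict: "time_s": time; "qpos": joint angles; "joint_velocities": joint speeds; "tau": joint torques, N m; "tcp_pos": TCP position; "orientation": TCP orientation; "contact_force": force on the tool from outside, world axes, zero at the start; "moment": the same for the moment, N m; "grip_width": finger opening in m; "finger_force": force on a finger pad.
Only numpy, scipy, OpenCV 4.12 (cv2) and the standard library are available. Lean on these libraries where they do the work, as an engineer would, in place of code of your own. Each camera call takes 0.05 s, during which the arm holds its last target. There are 200 camera calls.

## Working session

There is one attempt and no reset: what is moved stays moved. The work goes in short steps, Python scripts to look and compute and a tool call to move; the robot and the scene stay as the last step left them, time stands still between calls to the robot, and variables do not carry over. Pictures are saved under pics/ and viewed, at most 10 in all, crops included, and the job is handed in when it is done.

Besides the shell and the picture viewer there is one more tool, called after "Call:" as name(argument=value, ...) on one line, values as JSON. step_arm: Moves the arm, as the interface text tells. Its arguments: {"type":"object","properties":{"rows":{"type":"array","items":{"type":"object","properties":{"travel":{"type":"array","items":{"type":"number"}},"spin":{"type":"number"}}}},"jaw":{"type":"number"},"force":{"type":"number"}},"required":["rows"]}

```bash
mkdir -p pics
cat > h.py <<'E'
import numpy as np, cv2
from plant import robot
def snap(n):
    return robot.snapshot(n)
def w(s,u,v,r=2,z=None):
    T=np.array(s["extrinsics"]);ray=np.array([(u-s["cx"])/s["fx"],(v-s["cy"])/s["fy"],1.])
    if z is not None:
        d=T[:3,:3]@ray; return T[:3,3]+d*(z-T[2,3])/d[2]
    p=s["depth"][max(0,int(v)-r):int(v)+r+1,max(0,int(u)-r):int(u)+r+1];p=p[p>0]
    if p.size==0: return np.full(3,np.nan)
    return T[:3,:3]@(ray*np.median(p))+T[:3,3]
def save(s,n): cv2.imwrite("pics/"+n,cv2.cvtColor(s["img"],cv2.COLOR_RGB2BGR))
E
python3 - <<'E'
from h import *
np.set_printoptions(precision=4,suppress=True)
for c in("scene","top"):
    s=snap(c);save(s,c+"0.png");print(c,s["extrinsics"][:3])
    for l in("key_grip","bore","seat","seat_lip","clamp_tip","head","stand"):
        for d in robot.tip_of(l,c)[:4]: print(l,round(d["p"],2),np.round(d["uv"],1),w(s,*d["uv"]))
a=cv2.imread("pics/scene0.png");b=cv2.imread("pics/top0.png")
print(robot.observe())
E
```

```text
scene [[ 0.0754  0.5501 -0.8317  1.3203]
 [ 0.9971 -0.0352  0.0671 -0.1279]
 [ 0.0076 -0.8344 -0.5512  0.6706]]
key_grip 0.84 [161.1 178.6] [ 0.363  -0.3565  0.1497]
key_grip 0.7 [ 80.2 256.8] [ 0.6848 -0.4662  0.1509]
key_grip 0.68 [180.9 217.8] [ 0.5021 -0.2912  0.1129]
key_grip 0.61 [182.4 204.5] [ 0.5062 -0.2821  0.1546]
bore 0.73 [282.9 225.4] [ 0.5155 -0.0363  0.0872]
seat 0.56 [426.9 172.7] [0.5137 0.31   0.2264]
seat_lip 0.72 [417.9 165. ] [0.0423 0.5229 0.001 ]
clamp_tip 0.44 [293.4 227.8] [ 0.4812 -0.004   0.0532]
clamp_tip 0.41 [180.4 201.9] [ 0.5035 -0.2865  0.1605]
head 0.93 [438.6 191.7] [0.6044 0.2987 0.2276]
stand 0.55 [189.5 249.5] [ 0.5146 -0.2787  0.0207]
top [[-0.017  -0.996   0.0882  0.444 ]
 [-0.9997  0.0186  0.0168 -0.0578]
 [-0.0184 -0.0879 -0.996   1.3811]]
key_grip 0.56 [418.1 177.3] [ 0.6577 -0.4652  0.1482]
key_grip 0.55 [385.2 280.2] [ 0.3444 -0.3496  0.1544]
key_grip 0.49 [364.1 231.7] [ 0.4915 -0.2891  0.1658]
key_grip 0.48 [350.  176.4] [ 0.6857 -0.2735  0.0315]
bore 0.89 [282.9 221.7] [ 0.534  -0.0427  0.0516]
seat 0.9 [164.3 222.7] [0.5416 0.3704 0.0002]
seat_lip 0.7 [167.1 233.3] [ 0.5046  0.3604 -0.0001]
clamp_tip 0.5 [271.1 240. ] [ 0.4739 -0.0024  0.0515]
head 0.76 [161.  200.7] [0.5895 0.3087 0.2321]
stand 0.82 [355.5 234.1] [ 0.4866 -0.2723  0.1103]
stand 0.43 [283.  222.4] [ 0.5323 -0.0428  0.0426]
{'time_s': 0.8, 'qpos': array([-1.477 ,  0.2863,  1.5767, -0.    ,  1.2786, -0.15  ]), 'joint_velocities': array([ 0.0003,  0.0018,  0.    , -0.0003, -0.0015, -0.0007]), 'tau': array([ -0.0005, -40.5916, -29.2924,  -0.0001,   0.0005,  -0.    ]), 'tcp_pos': array([ 0.163 , -0.655 ,  0.2394]), 'orientation': array([ 0.    ,  0.9926,  0.1216, -0.    ]), 'contact_force': array([-0.5249,  0.3152,  0.0464]), 'moment': array([-0.0076, -0.0177,  0.0362]), 'finger_force': 0.0, 'grip_width': 0.08501201173487001}
```

View pics/scene0.png

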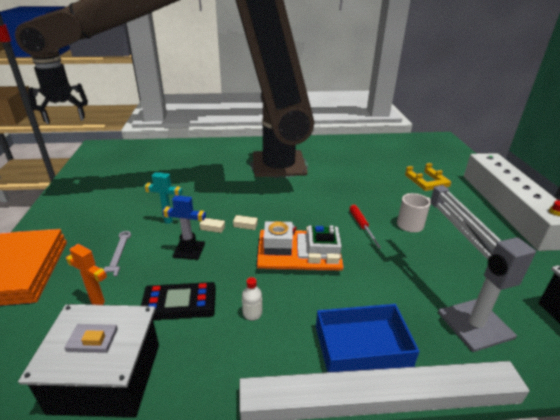

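View pics/top0.png

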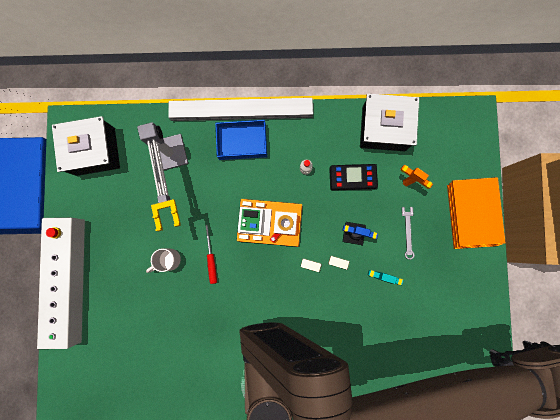

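Run:
```python
from h import *
np.set_printoptions(precision=4,suppress=True)
s=snap("top");print(s["fx"],s["cx"],s["cy"])
H,W=s["depth"].shape;U,V=np.meshgrid(np.arange(W),np.arange(H));T=s["extrinsics"]
P=np.stack([(U-s["cx"])/s["fx"],(V-s["cy"])/s["fy"],np.ones_like(U)],-1)*s["depth"][...,None]
P=P@T[:3,:3].T+T[:3,3]
hsv=cv2.cvtColor(s["img"],cv2.COLOR_RGB2HSV)
def box(m,n):
    q=P[m];r=cv2.minAreaRect((q[:,:2]*1000).astype(np.float32));print(n,len(q),q.mean(0),np.round(r[0],1),np.round(r[1],1),r[2])
near=lambda x,y,r:(np.hypot(P[...,0]-x,P[...,1]-y)<r)
blue=(hsv[...,0]>105)&(hsv[...,0]<130)&(hsv[...,1]>120)
k=near(.49,-.285,.08)
box(k&(P[...,2]>.155),"grip top"); box(k&(P[...,2]>.115)&(P[...,2]<.14),"bar")
box(k&(P[...,2]>.115),"all")
f=near(.53,-.0,.12);z=P[...,2][f];print(np.histogram(z,bins=np.arange(0,.12,.005)))
zt=near(.53,-.04,.06)&(P[...,2]>.07);box(zt,"tower")
y=(hsv[...,0]>18)&(hsv[...,0]<32)&(hsv[...,1]>150)&near(.56,.31,.12)&(P[...,2]>.15)
box(y,"fork");print(np.percentile(P[...,2][y],[5,25,50,75,95]))
big=cv2.resize(s["img"][205:255,330:390],None,fx=6,fy=6,interpolation=cv2.INTER_CUBIC)
b2=cv2.resize(s["img"][195:250,230:310],None,fx=5,fy=5,interpolation=cv2.INTER_CUBIC)
b3=cv2.resize(s["img"][190:240,140:190],None,fx=6,fy=6,interpolation=cv2.INTER_CUBIC)
o=np.zeros((600,770,3),np.uint8);o[:300,:360]=big;o[300:575,:400]=b2;o[:300,400:700]=b3
cv2.imwrite("pics/crop1.png",o[...,::-1])
```

```text
400.03879042712754 280.5809243763138 213.44838735034372
grip top 112 [ 0.4938 -0.2834  0.1657] [ 493.7 -283.8] [44.9 22.2] 75.24227905273438
bar 123 [ 0.494  -0.28    0.1279] [ 493.  -283.4] [109.4  19.8] 75.1281967163086
all 246 [ 0.4938 -0.2812  0.146 ] [ 493.7 -283.6] [109.4  22.2] 75.24227905273438
(array([507,  55,   0,   0,  31, 469, 530, 168, 148,  70, 133,  42,  20,
       135, 268,  96, 234, 184,  64,  15,   0,   0,   0]), array([0.   , 0.005, 0.01 , 0.015, 0.02 , 0.025, 0.03 , 0.035, 0.04 ,
       0.045, 0.05 , 0.055, 0.06 , 0.065, 0.07 , 0.075, 0.08 , 0.085,
       0.09 , 0.095, 0.1  , 0.105, 0.11 , 0.115]))
tower 405 [ 0.5286 -0.0495  0.0861] [529.1 -49.6] [69.7 70.2] 84.14453887939453
fork 381 [0.5533 0.2965 0.2367] [550.  296.1] [82.7 68.9] 13.624711990356445
[0.2308 0.2343 0.2362 0.238  0.2464]
```

View pics/crop1.png

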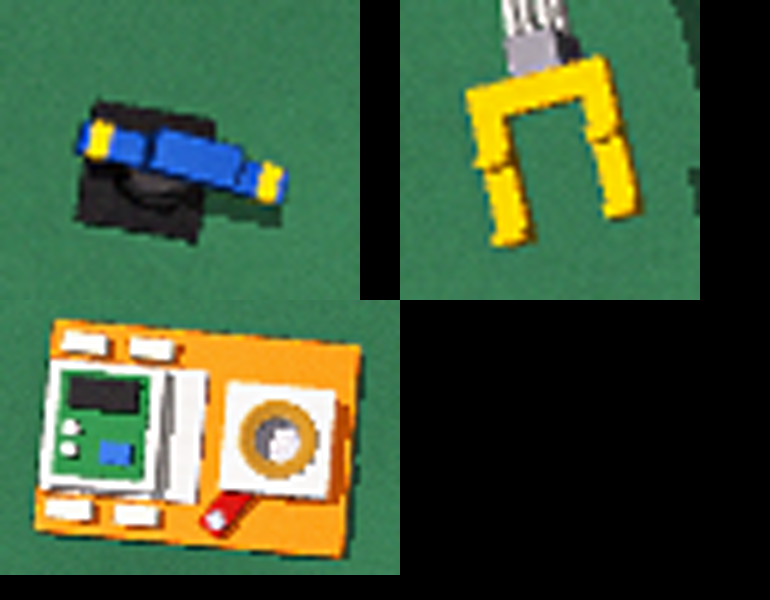

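The crop shows the blue T-handle key standing in the black stand at top pixel (362,232). The turquoise one at (385,278) and the orange one at (417,177) are the look-alikes. I'm using the blue one: it matches the description in colour and is the only one in a black sleeve. The fork opens toward the bottom of the top view, with its seat at about (164,223). The bore is at (284,222), with the red lever beside it at (272,240).

Call:
step_arm(rows=[{"travel": [30, 30, 0], "spin": 0.1}, {"travel": [75, 85, 0], "spin": 0.25}, {"travel": [125, 140, 0], "spin": 0.42}, {"travel": [175, 195, 0], "spin": 0.59}, {"travel": [225, 250, 0], "spin": 0.76}, {"travel": [270, 300, 0], "spin": 0.92}, {"travel": [310, 345, 0], "spin": 1.04}, {"travel": [331, 371, 0], "spin": 1.068}], jaw=1, force=60)

```text
time_s: 1.85
tcp_pos: [0.4838, -0.2956, 0.2397]
orientation: [0.001, 0.792, 0.61, 0.0]
contact_force: [-0.3, -0.9, 0.3]
grip_width: 0.0853
finger_force: 0.0
```

Run:
```python
from h import *
np.set_printoptions(precision=4,suppress=True)
s=snap("wrist");save(s,"w1.png");o=robot.observe();print(o["tcp_pos"],o["orientation"],o["qpos"],o["time_s"]);print(s["extrinsics"])
d=robot.tip_of("key_grip","wrist")
for e in d[:3]:print(e,w(s,*e["uv"]),w(s,*e["uv"],z=.147))
H,W=s["depth"].shape;U,V=np.meshgrid(np.arange(W),np.arange(H));T=s["extrinsics"]
P=(np.stack([(U-s["cx"])/s["fx"],(V-s["cy"])/s["fy"],np.ones_like(U)],-1)*s["depth"][...,None])@T[:3,:3].T+T[:3,3]
for a,b in((.155,.175),(.115,.14)):
    m=(np.hypot(P[...,0]-.494,P[...,1]+.284)<.07)&(P[...,2]>a)&(P[...,2]<b)
    q=P[m];r=cv2.minAreaRect((q[:,:2]*1000).astype(np.float32)) if len(q) else None;print(len(q),r,q.mean(0))
```

```text
[ 0.4876 -0.2898  0.2397] [-0.0003  0.7904  0.6126  0.0028] [-0.7176  0.0488  1.8458  0.006   1.2465 -0.4673] 1.9
[[ 0.9669 -0.2428 -0.079   0.503 ]
 [-0.2553 -0.9188 -0.3011 -0.2169]
 [ 0.0006  0.3113 -0.9503  0.374 ]
 [ 0.      0.      0.      1.    ]]
{'uv': [295.1, 189.7], 'p': 0.89} [ 0.4952 -0.2779  0.1658] [ 0.4945 -0.2835  0.147 ]
{'uv': [554.9, 342.9], 'p': 0.74} [ 0.6627 -0.4588  0.147 ] [ 0.6627 -0.4587  0.147 ]
2386 ((493.8167419433594, -281.81976318359375), (43.91825485229492, 22.008485794067383), 74.91227722167969) [ 0.4941 -0.2801  0.1652]
1829 ((493.2039794921875, -281.5169372558594), (109.2620849609375, 21.101457595825195), 73.546142578125) [ 0.498  -0.266   0.1278]
```

View pics/w1.png

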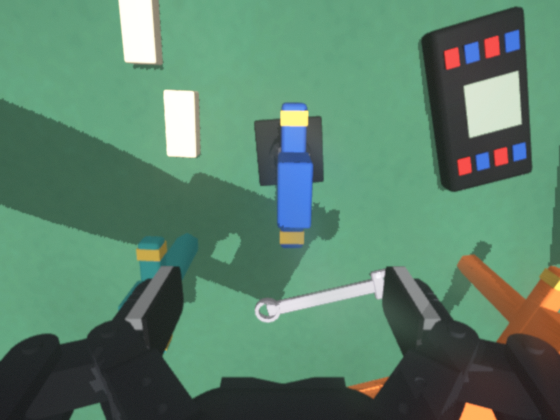

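The wrist view shows the blue grip block at (295,190), square to the jaws and about centred between the fingers. It is clear to lower.

Call:
step_arm(rows=[{"travel": [0, 1.5, -20], "spin": -0.005}, {"travel": [0, 1.5, -45], "spin": -0.005}, {"travel": [0, 1.5, -70], "spin": -0.005}, {"travel": [0, 1.5, -90], "spin": -0.005}, {"travel": [0, 1.5, -97], "spin": -0.005}, {"travel": [0, 1.5, -97], "spin": -0.005}, {"travel": [0, 1.5, -97], "spin": -0.005}])

```text
time_s: 2.82
tcp_pos: [0.4831, -0.2964, 0.1435]
orientation: [0.001, 0.794, 0.608, 0.0]
contact_force: [1.2, 0.1, -0.3]
grip_width: 0.0856
finger_force: 0.0
```

Call:
step_arm(rows=[{"travel": [0, 0, 0], "spin": 0}, {"travel": [0, 0, 0], "spin": 0}, {"travel": [0, 0, 0], "spin": 0}, {"travel": [0, 0, 0], "spin": 0}, {"travel": [0, 0, 0], "spin": 0}, {"travel": [0, 0, 0], "spin": 0}, {"travel": [0, 0, 0], "spin": 0}, {"travel": [0, 0, 0], "spin": 0}], jaw=-1, force=60)

```text
time_s: 3.82
tcp_pos: [0.4842, -0.2963, 0.1429]
orientation: [0.002, 0.794, 0.608, 0.001]
contact_force: [6.2, -0.8, -1.5]
grip_width: 0.021
finger_force: 59.7
```

Call:
step_arm(rows=[{"travel": [0, 0, 5], "spin": 0}, {"travel": [0, 0, 15], "spin": 0}, {"travel": [0, 0, 30], "spin": 0}, {"travel": [0, 0, 50], "spin": 0}, {"travel": [0, 0, 75], "spin": 0}, {"travel": [0, 0, 100], "spin": 0}, {"travel": [0, 0, 110], "spin": 0}, {"travel": [0, 0, 110], "spin": 0}])

```text
time_s: 4.82
tcp_pos: [0.4821, -0.2955, 0.2518]
orientation: [-0.001, 0.794, 0.608, -0.0]
contact_force: [0.4, 0.3, -4.7]
grip_width: 0.0211
finger_force: 59.9
```

Run:
```python
from h import *
np.set_printoptions(precision=4,suppress=True)
o=robot.observe();print(o)
s=snap("scene")
for c in("scene","top"):
    s=snap(c)
    for l in("key_tip","key_bar","key_grip","bore"):
        for d in robot.tip_of(l,c)[:2]:print(c,l,round(d["p"],2),np.round(d["uv"],1),w(s,*d["uv"]))
    save(s,c+"2.png")
H,W=s["depth"].shape;U,V=np.meshgrid(np.arange(W),np.arange(H));T=s["extrinsics"]
P=(np.stack([(U-s["cx"])/s["fx"],(V-s["cy"])/s["fy"],np.ones_like(U)],-1)*s["depth"][...,None])@T[:3,:3].T+T[:3,3]
m=(np.hypot(P[...,0]-.53,P[...,1]+.045)<.055)&(P[...,2]>.06)
z=P[...,2][m];print(np.histogram(z,bins=np.arange(.06,.1,.002)))
hsv=cv2.cvtColor(s["img"],cv2.COLOR_RGB2HSV)
q=P[(np.hypot(P[...,0]-.53,P[...,1]+.045)<.055)&(P[...,2]>.07)&(hsv[...,1]>110)&(hsv[...,0]>12)&(hsv[...,0]<26)]
print(len(q),cv2.minEnclosingCircle((q[:,:2]*1000).astype(np.float32)),q[:,2].max())
```

```text
{'time_s': 4.825, 'qpos': array([-0.729 ,  0.0368,  1.8359, -0.0006,  1.2705, -0.465 ]), 'joint_velocities': array([-0.0006,  0.0165,  0.024 ,  0.0024, -0.0076,  0.0006]), 'tau': array([  0.0244, -33.7391, -32.0831,   0.0501,   0.0725,  -0.0009]), 'tcp_pos': array([ 0.4821, -0.2955,  0.2518]), 'orientation': array([-0.0007,  0.794 ,  0.608 , -0.0004]), 'contact_force': array([ 0.3922,  0.3028, -4.7024]), 'moment': array([-0.0497, -0.0024,  0.0409]), 'finger_force': 59.941057562828064, 'grip_width': 0.02111319417337945}
scene key_tip 0.89 [185.7 213.3] [ 0.4984 -0.2786  0.1234]
scene key_tip 0.88 [ 99.5 304.5] [ 0.6794 -0.4628  0.0071]
scene key_bar 0.86 [ 85.6 271.5] [ 0.6812 -0.4675  0.1078]
scene key_bar 0.62 [162.6 191.6] [ 0.3605 -0.359   0.1071]
scene key_grip 0.81 [160.8 180.9] [ 0.3624 -0.3585  0.1422]
scene key_grip 0.81 [ 82.1 256.7] [ 0.6862 -0.4618  0.1521]
scene bore 0.81 [282.2 227.9] [ 0.5201 -0.0384  0.0828]
scene bore 0.4 [213.8 229.8] [ 0.4124 -0.2221  0.0063]
top key_tip 0.74 [409. 182.] [ 0.6584 -0.4646  0.0566]
top key_tip 0.39 [359.7 236.5] [ 0.4674 -0.2113  0.524 ]
top key_bar 0.81 [415.5 177.6] [ 0.6598 -0.4626  0.1315]
top key_bar 0.67 [362.9 230.1] [ 0.4824 -0.2247  0.4913]
top key_grip 0.73 [422.  176.2] [ 0.6596 -0.4748  0.1556]
top key_grip 0.6 [387.7 275.1] [ 0.3863 -0.2627  0.5432]
top bore 0.77 [283.4 221.7] [ 0.5344 -0.0443  0.046 ]
top bore 0.19 [164.8 219.8] [ 0.5517  0.369  -0.0006]
(array([ 0,  0,  2,  4,  0,  0,  1,  1,  3, 22, 47, 73, 75, 67, 33, 38, 25,
       13,  5,  2]), array([0.06 , 0.062, 0.064, 0.066, 0.068, 0.07 , 0.072, 0.074, 0.076,
       0.078, 0.08 , 0.082, 0.084, 0.086, 0.088, 0.09 , 0.092, 0.094,
       0.096, 0.098, 0.1  ]))
129 ((528.8016967773438, -49.87489700317383), 25.40611457824707) 0.10112569758695167
```

The first reach fell short of its target, so the block is held about 15 mm off-centre in y. It is firm and upright, so I'll carry it to the bore with that offset allowed for and regrip once the key stands in the bore.

Call:
step_arm(rows=[{"travel": [3, 12, 0], "spin": 0}, {"travel": [9, 47, 0], "spin": 0}, {"travel": [16, 84, 0], "spin": 0}, {"travel": [23, 121, 0], "spin": 0}, {"travel": [30, 158, 0], "spin": 0}, {"travel": [37, 195, 0], "spin": 0}, {"travel": [41, 222, 0], "spin": 0}, {"travel": [43, 231, 0], "spin": 0}])

```text
time_s: 6.38
tcp_pos: [0.5255, -0.0627, 0.2524]
orientation: [-0.0, 0.793, 0.609, 0.0]
contact_force: [-0.4, -0.7, -4.6]
grip_width: 0.0211
finger_force: 60.0
```

Call:
step_arm(rows=[{"travel": [0, 0, 0], "spin": 0}, {"travel": [0, 0, 0], "spin": 0}, {"travel": [0, 0, 0], "spin": 0}])

```text
time_s: 6.75
tcp_pos: [0.5256, -0.0656, 0.2523]
orientation: [0.0, 0.794, 0.607, -0.0]
contact_force: [0.2, -0.0, -4.8]
grip_width: 0.021
finger_force: 60.0
```

Run:
```python
from h import *
np.set_printoptions(precision=4,suppress=True)
o=robot.observe();print(o["tcp_pos"],o["contact_force"],o["qpos"])
for c in("scene","wrist"):
    s=snap(c);save(s,c+"3.png")
    for l in("key_tip","key_bar","bore"):
        for d in robot.tip_of(l,c)[:2]:print(c,l,round(d["p"],2),np.round(d["uv"],1),w(s,*d["uv"]))
    if c=="scene":
        H,W=s["depth"].shape;U,V=np.meshgrid(np.arange(W),np.arange(H));T=s["extrinsics"]
        P=(np.stack([(U-s["cx"])/s["fx"],(V-s["cy"])/s["fy"],np.ones_like(U)],-1)*s["depth"][...,None])@T[:3,:3].T+T[:3,3]
        for z in np.arange(.095,.3,.01):
            m=(np.hypot(P[...,0]-.53,P[...,1]+.05)<.065)&(abs(P[...,2]-z)<.005)
            if m.sum():q=P[m];print(round(z,3),m.sum(),"y",q[:,1].min(),q[:,1].max(),"x",q[:,0].max(),np.median(q[:,0]))
a=cv2.resize(cv2.imread("pics/scene3.png")[120:270,200:360],None,fx=4,fy=4);cv2.imwrite("pics/c3.png",a)
```

```text
[ 0.5256 -0.0656  0.2523] [ 0.2037 -0.0241 -4.8021] [-0.3158 -0.0469  1.9183 -0.0002  1.2702 -0.0504]
scene key_tip 0.97 [167.9 219.2] [ 0.3627 -0.3569  0.0145]
scene key_tip 0.84 [ 98.2 302.4] [ 0.6788 -0.4644  0.0133]
scene key_bar 0.78 [ 85.9 272. ] [ 0.6792 -0.4682  0.1047]
scene key_bar 0.67 [276.3 187. ] [ 0.5404 -0.0569  0.2153]
scene bore 0.96 [279.1 227.4] [ 0.5157 -0.0459  0.0815]
scene bore 0.75 [252.2 314.1] [ 0.7431 -0.1231  0.0212]
0.095 100 y -0.0754830645661958 -0.024940178793994544 x 0.553924782204138 0.5286539089266076
0.115 4 y -0.058875070522390244 -0.04380779929631856 x 0.5416922323342847 0.540763249836197
0.125 36 y -0.0656122061381689 -0.04108598263208578 x 0.5444164976065092 0.5399454395517234
0.135 36 y -0.06561815950605882 -0.04132391580214306 x 0.5441119776654941 0.5404751012207303
0.145 37 y -0.06565918566423157 -0.041511659827528455 x 0.5455035285181988 0.540431458344522
0.155 35 y -0.06560491173641224 -0.04175665045491958 x 0.5437786911912778 0.5399426704129875
0.165 43 y -0.06581047015743886 -0.04181538337884087 x 0.5450724762192102 0.5398778832358194
0
[... 573 characters left out ...]
0724364247942901 -9.015996520125857e-05 x 0.551954359834531 0.5359374543129873
0.245 69 y -0.0806178285912481 -0.029004722518337522 x 0.5458687753722317 0.5409276152075434
0.255 84 y -0.08067171345459566 -0.029244956027997343 x 0.5497085019451289 0.5423903692188625
0.265 91 y -0.08057358659928308 -0.029744620984936507 x 0.5507580533455602 0.5427204237435962
0.275 118 y -0.08058788851025628 -0.029897857074245415 x 0.5513993684323947 0.5402182479693833
0.285 18 y -0.08603780945585446 -0.04929606232350407 x 0.5587052525941418 0.5452393251575114
0.295 62 y -0.08842324326268972 -0.045070497977432206 x 0.5713257580039763 0.5633023336858141
wrist key_tip 0.42 [283.5 250.4] [ 0.5313 -0.04    0.2747]
```

View pics/c3.png

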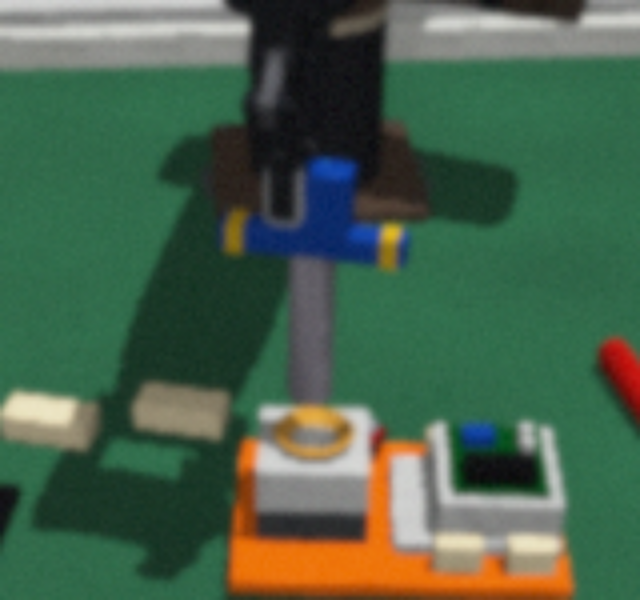

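The view shows the upright shaft just behind and above the brass funnel. It needs about +3.5 mm in y and +1 mm in x.

Call:
step_arm(rows=[{"travel": [1, 3.5, -2], "spin": 0}, {"travel": [1, 3.5, -10], "spin": 0}, {"travel": [1, 3.5, -18], "spin": 0}, {"travel": [1, 3.5, -26], "spin": 0}, {"travel": [1, 3.5, -33], "spin": 0}, {"travel": [1, 3.5, -40], "spin": 0}, {"travel": [1, 3.5, -40], "spin": 0}])

```text
time_s: 8.02
tcp_pos: [0.5259, -0.0613, 0.2112]
orientation: [-0.001, 0.794, 0.608, -0.001]
contact_force: [-1.1, -0.0, -4.9]
grip_width: 0.0212
finger_force: 59.9
```

Call:
step_arm(rows=[{"travel": [0, 0, -5], "spin": 0}, {"travel": [0, 0, -10], "spin": 0}, {"travel": [0, 0, -14], "spin": 0}, {"travel": [0, 0, -14], "spin": 0}])

```text
time_s: 8.52
tcp_pos: [0.5261, -0.0613, 0.1974]
orientation: [-0.0, 0.794, 0.608, -0.001]
contact_force: [-3.0, -2.1, -5.6]
grip_width: 0.021
finger_force: 59.8
```

Call:
step_arm(rows=[{"travel": [-0.8, -0.6, -3], "spin": 0}, {"travel": [-0.8, -0.6, -6], "spin": 0}, {"travel": [-0.8, -0.6, -9], "spin": 0}, {"travel": [-0.8, -0.6, -9], "spin": 0}])

```text
time_s: 9.02
tcp_pos: [0.5258, -0.0618, 0.1889]
orientation: [-0.0, 0.794, 0.608, 0.0]
contact_force: [-1.5, -1.7, -5.5]
grip_width: 0.0212
finger_force: 59.9
```

Call:
step_arm(rows=[{"travel": [0, 0, -1], "spin": 0}, {"travel": [0, 0, -2], "spin": 0}, {"travel": [0, 0, -2], "spin": 0}])

```text
time_s: 9.4
tcp_pos: [0.5259, -0.0618, 0.1873]
orientation: [0.0, 0.794, 0.608, 0.0]
contact_force: [-2.0, -1.6, -3.7]
grip_width: 0.0212
finger_force: 60.2
```

Call:
step_arm(rows=[{"travel": [-0.5, -0.4, -1], "spin": 0}, {"travel": [-0.5, -0.4, -2], "spin": 0}, {"travel": [-0.5, -0.4, -2], "spin": 0}])

```text
time_s: 9.78
tcp_pos: [0.5259, -0.0623, 0.1866]
orientation: [0.0, 0.794, 0.608, 0.001]
contact_force: [-3.1, -0.1, 4.3]
grip_width: 0.021
finger_force: 61.0
```

The key rests on the socket mouth. I'm regripping it centred.

Call:
step_arm(rows=[{"travel": [0, 0, 1.5], "spin": 0}, {"travel": [0, 0, 1.5], "spin": 0}])

```text
time_s: 10.02
tcp_pos: [0.5256, -0.0622, 0.1867]
orientation: [0.0, 0.794, 0.608, 0.0]
contact_force: [-1.1, -0.6, 0.2]
grip_width: 0.0211
finger_force: 60.3
```

Call:
step_arm(rows=[{"travel": [0, 0, 0], "spin": 0}, {"travel": [0, 0, 0], "spin": 0}, {"travel": [0, 0, 0], "spin": 0}, {"travel": [0, 0, 0], "spin": 0}, {"travel": [1, 4, 0.5], "spin": 0}, {"travel": [2, 8, 1], "spin": 0}, {"travel": [3.3, 12.5, 1], "spin": 0}, {"travel": [3.3, 12.5, 1], "spin": 0}], jaw=0.2)

```text
time_s: 11.02
tcp_pos: [0.5287, -0.0493, 0.1878]
orientation: [0.0, 0.794, 0.608, 0.0]
contact_force: [-0.8, 0.6, -0.1]
grip_width: 0.0513
finger_force: 0.0
```

```bash
cat >> h.py <<'E'
def cloud(s):
    H,W=s["depth"].shape;U,V=np.meshgrid(np.arange(W),np.arange(H));T=s["extrinsics"]
    return (np.stack([(U-s["cx"])/s["fx"],(V-s["cy"])/s["fy"],np.ones_like(U)],-1)*s["depth"][...,None])@T[:3,:3].T+T[:3,3]
E
python3 - <<'E'
from h import *
np.set_printoptions(precision=4,suppress=True)
o=robot.observe();print(o["tcp_pos"],o["orientation"],o["contact_force"])
for c in("scene","wrist"):
    s=snap(c);P=cloud(s);hsv=cv2.cvtColor(s["img"],cv2.COLOR_RGB2HSV)
    b=(hsv[...,0]>105)&(hsv[...,0]<130)&(hsv[...,1]>120)&(np.hypot(P[...,0]-.53,P[...,1]+.05)<.07)
    for a,e in((.15,.169),(.173,.225),(.2,.225)):
        q=P[b&(P[...,2]>a)&(P[...,2]<e)]
        if len(q)>5:print(c,a,len(q),q.min(0),q.max(0),cv2.minAreaRect((q[:,:2]*1000).astype(np.float32)),np.percentile(q[:,2],98))
E
```

```text
[ 0.5287 -0.0493  0.1878] [0.     0.7938 0.6082 0.    ] [-0.7562  0.6493 -0.0666]
scene 0.15 137 [ 0.5064 -0.0893  0.1535] [ 0.5422 -0.0016  0.1689] ((529.5557861328125, -46.1156120300293), (91.30303192138672, 15.253459930419922), 68.38035583496094) 0.16861356677169373
scene 0.173 125 [ 0.5035 -0.0751  0.173 ] [ 0.5551 -0.0019  0.2105] ((526.4086303710938, -39.98591613769531), (42.07497024536133, 67.85437774658203), 14.195552825927734) 0.21031588958964814
scene 0.2 32 [ 0.5035 -0.0748  0.2013] [ 0.5347 -0.0324  0.2105] ((524.6840209960938, -49.82220458984375), (27.518354415893555, 43.7901725769043), 23.0146541595459) 0.21045663958800603
wrist 0.173 7069 [ 0.5018 -0.0738  0.173 ] [ 0.5343 -0.0138  0.2111] ((520.6583251953125, -42.31284713745117), (61.18648147583008, 23.564197540283203), 72.93225860595703) 0.20979761489639695
wrist 0.2 5689 [ 0.5018 -0.0738  0.2   ] [ 0.5339 -0.0262  0.2111] ((517.6406860351562, -49.98450469970703), (44.78372573852539, 22.297948837280273), 73.05612182617188) 0.2098658363575305
```

The key leans slightly towards −x in the bore's play, and closing the jaws will upright it.

Call:
step_arm(rows=[{"travel": [0, 0, 0], "spin": 0}, {"travel": [0, 0, 0], "spin": 0}, {"travel": [0, 0, 0], "spin": 0}, {"travel": [0, 0, 0], "spin": 0}, {"travel": [0, 0, 0], "spin": 0}, {"travel": [0, 0, 0], "spin": 0}, {"travel": [0, 0, 0], "spin": 0}], jaw=-1, force=80)

```text
time_s: 12.0
tcp_pos: [0.5288, -0.0498, 0.188]
orientation: [0.0, 0.794, 0.608, 0.0]
contact_force: [0.3, 0.1, -0.2]
grip_width: 0.0208
finger_force: 78.1
```

Call:
step_arm(rows=[{"travel": [0, 0, -1], "spin": 0}, {"travel": [0, 0, -1.5], "spin": 0}, {"travel": [0, 0, -1.5], "spin": 0}])

```text
time_s: 12.38
tcp_pos: [0.529, -0.0499, 0.1877]
orientation: [0.0, 0.794, 0.608, 0.0]
contact_force: [-1.9, 0.5, 6.6]
grip_width: 0.0211
finger_force: 79.0
```

Call:
step_arm(rows=[{"travel": [0, 0, -0.3], "spin": -0.08}, {"travel": [0, 0, -0.3], "spin": -0.16}, {"travel": [0, 0, -0.3], "spin": -0.24}, {"travel": [0, 0, -0.3], "spin": -0.32}])

```text
time_s: 12.88
tcp_pos: [0.5283, -0.0495, 0.1858]
orientation: [-0.0, 0.881, 0.472, -0.0]
contact_force: [0.1, 1.3, -3.2]
grip_width: 0.0206
finger_force: 78.2
```

```bash
python3 -c "
from h import *
o=robot.observe();print(o['tcp_pos'],o['contact_force'],o['moment'],o['qpos'])"
```

```text
[ 0.52827086 -0.04954142  0.18579635] [ 0.10621785  1.32425157 -3.17333907] [ 0.12246766 -0.22037905  0.01053293] [-2.84919944e-01  1.96590679e-02  1.97866698e+00  1.93870426e-04
  1.14425995e+00  3.01588611e-01]
```

It has started to drop in. Following it down.

Call:
step_arm(rows=[{"travel": [0, 0, -1.5], "spin": 0}, {"travel": [0, 0, -3], "spin": 0}, {"travel": [0, 0, -3], "spin": 0}])

```text
time_s: 13.25
tcp_pos: [0.5282, -0.0495, 0.182]
orientation: [-0.001, 0.881, 0.474, -0.0]
contact_force: [1.5, 0.9, -4.7]
grip_width: 0.0211
finger_force: 78.2
```

Call:
step_arm(rows=[{"travel": [0, 0, -2], "spin": 0}, {"travel": [0, 0, -4], "spin": 0}, {"travel": [0, 0, -6], "spin": 0}, {"travel": [0, 0, -6], "spin": 0}])

```text
time_s: 13.75
tcp_pos: [0.5285, -0.0496, 0.1771]
orientation: [-0.0, 0.881, 0.474, -0.0]
contact_force: [-0.4, 1.4, -1.2]
grip_width: 0.021
finger_force: 78.8
```

Call:
step_arm(rows=[{"travel": [0, 0, -1], "spin": 0}, {"travel": [0, 0, -2], "spin": 0}, {"travel": [0, 0, -2], "spin": 0}])

```text
time_s: 14.12
tcp_pos: [0.5289, -0.0496, 0.177]
orientation: [-0.0, 0.881, 0.474, 0.0]
contact_force: [-2.6, 3.1, 7.2]
grip_width: 0.0208
finger_force: 80.1
```

Call:
step_arm(rows=[{"travel": [0, 0, 0], "spin": -0.1}, {"travel": [0, 0, 0], "spin": -0.2}, {"travel": [0, 0, 0.5], "spin": -0.3}, {"travel": [0, 0, 0.5], "spin": -0.4}, {"travel": [0, 0, 0.5], "spin": -0.5}, {"travel": [0, 0, 0.5], "spin": -0.6}, {"travel": [0, 0, 0.5], "spin": -0.7}, {"travel": [0, 0, 0.5], "spin": -0.7}])

```text
time_s: 15.12
tcp_pos: [0.5289, -0.049, 0.1769]
orientation: [-0.001, 0.99, 0.143, 0.0]
contact_force: [-0.3, 3.7, 5.1]
grip_width: 0.0209
finger_force: 79.6
```

Run:
```python
from h import *
np.set_printoptions(precision=4,suppress=True)
o=robot.observe();print(o['tcp_pos'],o['contact_force'],o['moment'],o['qpos'])
s=snap("top");save(s,"top4.png")
print([(d["p"],d["uv"],w(s,*d["uv"])) for d in robot.tip_of("clamp_tip","top")[:2]])
P=cloud(s);hsv=cv2.cvtColor(s["img"],cv2.COLOR_RGB2HSV);m=((hsv[...,0]<6)|(hsv[...,0]>174))&(hsv[...,1]>150)&(np.hypot(P[...,0]-.529,P[...,1]+.05)<.09)
q=P[m];print(len(q),q.mean(0) if len(q) else 0, s["depth"].shape, q[np.argmax(np.hypot(q[:,0]-.529,q[:,1]+.0498))] if len(q) else 0)
```

```text
[ 0.5289 -0.049   0.1769] [-0.2991  3.7143  5.1242] [ 1.0191  0.5988 -0.0285] [-0.2844  0.0305  1.9849  0.0022  1.1264  0.9993]
[(0.49, [264.8, 232.7], array([0.4985, 0.0182, 0.052 ]))]
31 [ 0.4988 -0.0063  0.2066] (420, 560) [ 0.444  -0.0578  1.3811]
```

The lever tip moved from (271,240) to (265,233), about 0.44 rad clockwise. Turning on.

Call:
step_arm(rows=[{"travel": [0, 0.4, 0], "spin": -0.1}, {"travel": [0, 0.8, 0], "spin": -0.2}, {"travel": [0, 0.8, 0], "spin": -0.3}, {"travel": [0, 0.8, 0], "spin": -0.4}, {"travel": [0, 0.8, 0], "spin": -0.45}, {"travel": [0, 0.8, 0], "spin": -0.45}])

```text
time_s: 15.98
tcp_pos: [0.5294, -0.0485, 0.1769]
orientation: [-0.001, 0.997, -0.081, 0.001]
contact_force: [-0.2, 3.5, 5.5]
grip_width: 0.0209
finger_force: 79.5
```

Run:
```python
from h import *
np.set_printoptions(precision=4,suppress=True)
o=robot.observe();print(o['tcp_pos'],o['orientation'],o['contact_force'],o['moment'],o['qpos'])
s=snap("top");save(s,"top5.png")
print([(d["p"],d["uv"],w(s,*d["uv"])) for d in robot.tip_of("clamp_tip","top")[:2]])
```

```text
[ 0.5294 -0.0485  0.1769] [-0.0006  0.9967 -0.0812  0.0009] [-0.2296  3.5446  5.4612] [1.0926 0.3456 0.1247] [-0.2831  0.0305  1.9849  0.0018  1.1246  1.4495]
[]
```

Call:
step_arm(rows=[{"travel": [0, 0, 0], "spin": -0.08}, {"travel": [0, 0, 0], "spin": -0.16}, {"travel": [0, 0, 0], "spin": -0.16}])

```text
time_s: 16.45
tcp_pos: [0.5294, -0.0484, 0.1769]
orientation: [-0.001, 0.987, -0.16, 0.001]
contact_force: [-0.5, 3.9, 5.0]
grip_width: 0.0208
finger_force: 79.5
```

Run:
```python
from h import *
np.set_printoptions(precision=4,suppress=True)
o=robot.observe();print(o['tcp_pos'],o['orientation'],o['contact_force'],o['moment'],o['qpos'])
for c in ("top","scene"):
  s=snap(c);save(s,c+"6.png")
  print([(d["p"],d["uv"],w(s,*d["uv"])) for d in robot.tip_of("clamp_tip",c)[:2]])
a=cv2.resize(cv2.imread("pics/scene6.png")[180:280,240:360],None,fx=4,fy=4)
b=cv2.resize(cv2.imread("pics/top6.png")[190:260,230:320],None,fx=4,fy=4)
o=np.zeros((400,480+360,3),np.uint8);o[:400,:480]=a;o[:280,480:]=b;cv2.imwrite("pics/c6.png",o[:,:800])
```

```text
[ 0.5294 -0.0484  0.1769] [-0.0008  0.9871 -0.1604  0.0009] [-0.4552  3.9492  5.0054] [1.1363 0.2708 0.2059] [-0.283   0.0305  1.985   0.0019  1.1244  1.6092]
[]
[(0.49, [306.0, 240.8], array([0.5408, 0.0211, 0.0544]))]
```

View pics/c6.png

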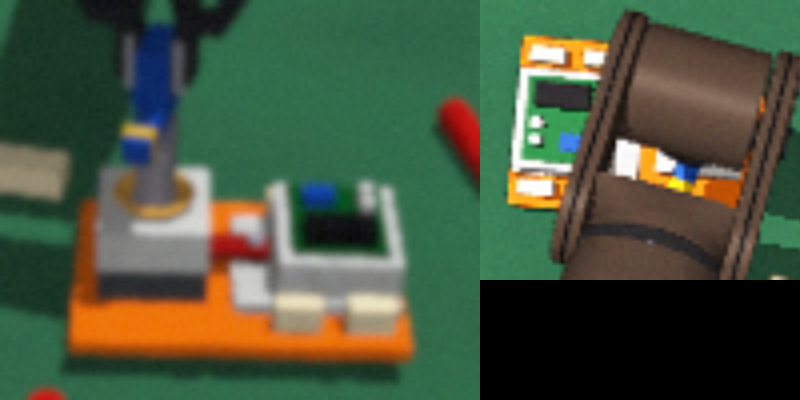

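The red lever at (306,241) in the scene view now points over the module's flange. Turning on until the stop is felt.

Call:
step_arm(rows=[{"travel": [0, 0, 0], "spin": -0.06}, {"travel": [0, 0, 0], "spin": -0.12}, {"travel": [0, 0, 0], "spin": -0.12}])

```text
time_s: 17.02
tcp_pos: [0.5296, -0.0489, 0.1769]
orientation: [-0.0, 0.976, -0.219, 0.001]
contact_force: [0.1, 1.8, 4.1]
grip_width: 0.0206
finger_force: 80.1
```

Run:
```python
from h import *
np.set_printoptions(precision=4,suppress=True)
o=robot.observe();print(o['tcp_pos'],o['orientation'],o['contact_force'],o['moment'],o['qpos'][5])
s=snap("scene");print([(d["p"],d["uv"],w(s,*d["uv"])) for d in robot.tip_of("clamp_tip","scene")[:2]])
P=cloud(s);hsv=cv2.cvtColor(s["img"],cv2.COLOR_RGB2HSV);m=((hsv[...,0]<6)|(hsv[...,0]>174))&(hsv[...,1]>150)&(np.hypot(P[...,0]-.529,P[...,1]+.05)<.1)
q=P[m];print(len(q),q.min(0),q.max(0))
b=(hsv[...,0]>105)&(hsv[...,0]<130)&(hsv[...,1]>120)&(np.hypot(P[...,0]-.53,P[...,1]+.05)<.07)&(P[...,2]>.13)
q=P[b];print(len(q),q.min(0),q.max(0))
```

```text
[ 0.5296 -0.0489  0.1769] [-0.0002  0.9758 -0.2187  0.0014] [0.0722 1.8414 4.1225] [0.9834 0.1253 0.3961] 1.7282190837748403
[(0.53, [306.3, 238.4], array([0.5324, 0.0231, 0.0555]))]
60 [ 0.4977 -0.0123  0.0311] [0.5469 0.021  0.0556]
267 [ 0.5092 -0.0781  0.1464] [ 0.5804 -0.0261  0.3201]
```

Call:
step_arm(rows=[{"travel": [0, 0, 0], "spin": -0.06}, {"travel": [0, 0, 0], "spin": -0.12}, {"travel": [0, 0, 0], "spin": -0.12}])

```text
time_s: 17.5
tcp_pos: [0.5298, -0.049, 0.1768]
orientation: [-0.001, 0.96, -0.279, 0.002]
contact_force: [0.3, 2.2, 5.2]
grip_width: 0.0209
finger_force: 80.0
```

Run:
```python
from h import *
np.set_printoptions(precision=4,suppress=True)
o=robot.observe();print(o['tcp_pos'],o['orientation'],o['contact_force'],o['moment'],o['qpos'][5])
for i in range(3):
  s=snap("scene");print([(d["p"],d["uv"],w(s,*d["uv"])) for d in robot.tip_of("clamp_tip","scene")[:2]])
P=cloud(s);hsv=cv2.cvtColor(s["img"],cv2.COLOR_RGB2HSV);m=((hsv[...,0]<6)|(hsv[...,0]>174))&(hsv[...,1]>150)&(np.hypot(P[...,0]-.529,P[...,1]+.05)<.1)
q=P[m];print(len(q),q.min(0),q.max(0))
print(np.argwhere(m).min(0),np.argwhere(m).max(0))
```

```text
[ 0.5298 -0.049   0.1768] [-0.0007  0.9604 -0.2785  0.0016] [0.2875 2.1571 5.2232] [ 0.9027  0.1046 -0.231 ] 1.8509934918024966
[(0.52, [279.0, 228.1], array([ 0.5387, -0.0485,  0.0962])), (0.51, [303.7, 241.6], array([0.541 , 0.0153, 0.0523]))]
[(0.65, [418.2, 162.5], array([ 0.0157,  0.5354, -0.0023])), (0.59, [305.6, 239.8], array([0.537 , 0.0206, 0.0547]))]
[(0.55, [304.3, 238.9], array([0.5334, 0.0178, 0.055 ]))]
60 [ 0.523  -0.0122  0.0447] [0.5453 0.0213 0.0553]
[238 293] [244 306]
```

Run:
```python
from h import *
np.set_printoptions(precision=4,suppress=True)
o=robot.observe();print(o['moment'],2*np.degrees(np.arctan2(o['orientation'][2],o['orientation'][1])))
s=snap("wrist");save(s,"w7.png")
P=cloud(s);hsv=cv2.cvtColor(s["img"],cv2.COLOR_RGB2HSV)
b=(hsv[...,0]>105)&(hsv[...,0]<130)&(hsv[...,1]>120)&(np.hypot(P[...,0]-.53,P[...,1]+.05)<.07)
for a,e in((.14,.17),(.193,.22)):
    q=P[b&(P[...,2]>a)&(P[...,2]<e)]
    if len(q)>5:print(a,len(q),q.min(0),q.max(0),cv2.minAreaRect((q[:,:2]*1000).astype(np.float32)))
s=snap("scene");P=cloud(s);hsv=cv2.cvtColor(s["img"],cv2.COLOR_RGB2HSV)
m=((hsv[...,0]<6)|(hsv[...,0]>174))&(hsv[...,1]>150)&(np.hypot(P[...,0]-.529,P[...,1]+.05)<.1)&(P[...,2]>.05)
q=P[m];print(len(q),q)
```

```text
[ 0.9268  0.0913 -0.2529] -32.34640818294579
0.14 120 [ 0.5465 -0.0799  0.1583] [ 0.5677 -0.0501  0.1631] ((558.7213745117188, -63.45612335205078), (8.757800102233887, 35.78569793701172), 34.46681594848633)
0.193 5212 [ 0.5011 -0.0623  0.1931] [ 0.5478 -0.0251  0.2029] ((524.6035766601562, -44.9564094543457), (21.425142288208008, 44.36323547363281), 57.39406204223633)
48 [[ 0.5236  0.0003  0.0512]
 [ 0.5324 -0.0113  0.0554]
 [ 0.5311 -0.0085  0.0542]
 [ 0.5272 -0.0053  0.051 ]
 [ 0.5337 -0.0037  0.056 ]
 [ 0.5318 -0.0008  0.0544]
 [ 0.5313  0.0018  0.0539]
 [ 0.5318  0.0043  0.0541]
 [ 0.5302  0.0072  0.0527]
 [ 0.5331 -0.0113  0.0527]
 [ 0.5326 -0.0086  0.0521]
 [ 0.5353 -0.0064  0.0541]
 [ 0.5338 -0.0036  0.0528]
 [ 0.5345 -0.0011  0.0532]
 [ 0.5378  0.0009  0.0557]
 [ 0.5331  0.0043  0.0519]
 [ 0.5349  0.0066  0.0531]
 [ 0.5367  0.0088  0.0544]
 [ 0.5408 -0.0123  0.0555]
 [ 0.5388 -0.0094  0.0538]
 [ 0.5399 -0.007   0.0545]
 [ 0.5356 -0.0038  0.051 ]
 [ 0.54   -0.0019  0.0543]
 [ 0.5375  0.0011  0.0522]
 [ 0.5375  0.0037  0.0521]
 [ 0.5364  0.0065  0.051 ]
 [ 0.5404  0.0083  0.0541]
 [ 0.5382  0.0113  0.0522]
 [ 0.5386  0.0216  0.052 ]
 [ 0.5425 -0.0124  0.0536]
 [ 0.539  -0.0093  0.0507]
 [ 0.5414 -0.0071  0.0524]
 [ 0.5423 -0.0047  0.0531]
 [ 0.5434 -0.0023  0.0538]
 [ 0.5414  0.0006  0.0521]
 [ 0.5405  0.0033  0.0512]
 [ 0.5405  0.0059  0.0511]
 [ 0.544   0.0079  0.0537]
 [ 0.5412  0.0109  0.0514]
 [ 0.5412  0.0135  0.0512]
 [ 0.5434  0.0157  0.0528]
 [ 0.544   0.0181  0.0532]
 [ 0.5436  0.0208  0.0527]
 [ 0.5439 -0.0125  0.0515]
 [ 0.5426 -0.0097  0.0503]
 [ 0.5434  0.0004  0.0504]
 [ 0.544   0.0054  0.0506]
 [ 0.545   0.0155  0.0509]]
```

View pics/w7.png

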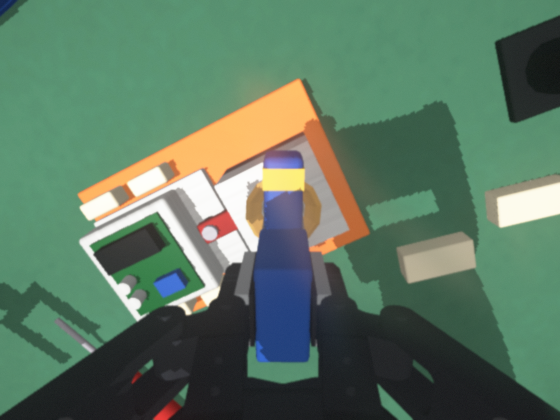

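The wrist view shows the lever with its pin at (208,233) across the flange. The block is still aligned with the jaws, so the key hasn't slipped. Next I'll compute the lever angle from this picture.

Run:
```python
from h import *
np.set_printoptions(precision=4,suppress=True)
s=snap("wrist")
p=w(s,208,233);print(p,np.degrees(np.arctan2(p[1]+.0498,p[0]-.529)))
P=cloud(s);hsv=cv2.cvtColor(s["img"],cv2.COLOR_RGB2HSV)
m=((hsv[...,0]<8)|(hsv[...,0]>172))&(hsv[...,1]>130);m[:200]=0;m[260:]=0;m[:,:190]=0;m[:,250:]=0
q=P[m];print(len(q),q.mean(0),np.degrees(np.arctan2(q[:,1].mean()+.0498,q[:,0].mean()-.529)));print(cv2.fitLine((q[:,:2]*1000).astype(np.float32),cv2.DIST_L2,0,.01,.01).ravel())
# orange plate orientation + lever in first top picture
im=cv2.imread("pics/top0.png");h2=cv2.cvtColor(im,cv2.COLOR_BGR2HSV)
mm=((h2[...,0]<6)|(h2[...,0]>174))&(h2[...,1]>150);mm[:230]=0;mm[250:]=0;mm[:,:262]=0;mm[:,285:]=0
t=snap("top");vv,uu=np.nonzero(mm)
q=np.array([w(t,u,v,z=.053) for u,v in zip(uu,vv)]);print(len(q),q.min(0),q.max(0));print(cv2.fitLine((q[:,:2]*1000).astype(np.float32),cv2.DIST_L2,0,.01,.01).ravel())
q=np.array(w(t,271.1,240,z=.053));print(q,np.degrees(np.arctan2(q[1]+.0498,q[0]-.529)))
q=np.array(w(t,264.8,232.7,z=.053));print(q,np.degrees(np.arctan2(q[1]+.0498,q[0]-.529)))
o=robot.observe();print(o["moment"])
```

```text
[0.535  0.0187 0.0566] 85.02747445602856
441 [0.5355 0.0075 0.0531] 83.5376064437616
[  0.0471  -0.9989 535.4935   7.5269]
35 [ 0.4704 -0.029   0.053 ] [0.4968 0.0011 0.053 ]
[  0.7263  -0.6874 486.2307 -15.5224]
[ 0.4739 -0.0025  0.053 ] 139.36095799467353
[0.4984 0.0181 0.053 ] 114.23764390387974
[ 0.9314  0.0223 -0.2147]
```

Call:
step_arm(rows=[{"travel": [0, 0, 0], "spin": -0.05}, {"travel": [0, 0, 0], "spin": -0.1}, {"travel": [0, 0, 0], "spin": -0.1}])

```text
time_s: 18.38
tcp_pos: [0.5298, -0.0491, 0.1768]
orientation: [-0.001, 0.945, -0.326, 0.002]
contact_force: [0.8, 1.7, 4.7]
grip_width: 0.0209
finger_force: 80.0
```

```bash
cat > lev.py <<'E'
from h import *
np.set_printoptions(precision=4,suppress=True)
o=robot.observe();print(o["tcp_pos"],o["contact_force"],o["moment"],2*np.arctan2(o['orientation'][2],o['orientation'][1]),o["time_s"])
s=snap("wrist");P=cloud(s);hsv=cv2.cvtColor(s["img"],cv2.COLOR_RGB2HSV)
m=((hsv[...,0]<8)|(hsv[...,0]>172))&(hsv[...,1]>130)&(abs(P[...,2]-.053)<.008)&(np.hypot(P[...,0]-.529,P[...,1]+.05)<.09)
q=P[m]
if len(q): r=cv2.minAreaRect((q[:,:2]*1000).astype(np.float32));print(len(q),q.mean(0),np.degrees(np.arctan2(q[:,1].mean()+.0498,q[:,0].mean()-.529)),r)
for d in robot.tip_of("clamp_tip","wrist")[:1]: p=w(s,*d["uv"]);print(d,p,np.degrees(np.arctan2(p[1]+.0498,p[0]-.529)))
b=(hsv[...,0]>105)&(hsv[...,0]<130)&(hsv[...,1]>120)&(np.hypot(P[...,0]-.53,P[...,1]+.05)<.07)&(P[...,2]>.19)
q=P[b];print(cv2.minAreaRect((q[:,:2]*1000).astype(np.float32)))
E
python3 lev.py
```

```text
[ 0.5298 -0.0491  0.1768] [0.7743 1.7408 4.6707] [0.927  0.0163 0.0273] -0.6633423481046095 18.375
401 [0.5365 0.0081 0.0526] 82.5895292467114 ((535.898193359375, 12.059794425964355), (27.02015495300293, 16.760507583618164), 84.80005645751953)
{'uv': [209.5, 236.4], 'p': 0.56} [0.5387 0.0185 0.057 ] 81.954218859768
((529.6058349609375, -35.65989685058594), (44.74996566772461, 46.279476165771484), 62.11936569213867)
```

Call:
step_arm(rows=[{"travel": [0, 0, 0], "spin": -0.06}, {"travel": [0, 0, 0], "spin": -0.12}, {"travel": [0, 0, 0], "spin": -0.12}])

```text
time_s: 18.85
tcp_pos: [0.5298, -0.049, 0.1768]
orientation: [-0.001, 0.924, -0.382, 0.002]
contact_force: [1.0, 2.6, 5.6]
grip_width: 0.0207
finger_force: 80.0
```

```bash
sed -i 's/-.053)<.008/-.053)<.006/;s/>.19)$/>.19)\&(P[...,2]<.205)/' lev.py; python3 lev.py
```

```text
[ 0.5298 -0.049   0.1768] [1.026  2.6224 5.6023] [ 0.9221  0.0138 -0.2452] -0.7848047975971828 18.85
371 [0.5362 0.0087 0.0525] 83.0097231856195 ((535.5501098632812, 12.590057373046875), (26.27374839782715, 16.290924072265625), 84.03157806396484)
{'uv': [217.0, 249.9], 'p': 0.69} [0.5345 0.0217 0.057 ] 85.60192427749769
((525.3060302734375, -44.174339294433594), (21.376779556274414, 45.040122985839844), 44.631046295166016)
```

The lever no longer moves: it stays at about 84°, along the fixture plate, while the key keeps turning. So it is on its stop. Before pulling out I'll check that the key is home.

Run:
```python
from h import *
np.set_printoptions(precision=4,suppress=True)
for c in("wrist","scene"):
    s=snap(c);P=cloud(s);hsv=cv2.cvtColor(s["img"],cv2.COLOR_RGB2HSV)
    b=(hsv[...,0]>105)&(hsv[...,0]<130)&(hsv[...,1]>120)&(np.hypot(P[...,0]-.53,P[...,1]+.05)<.06)
    z=P[...,2][b];print(c,np.histogram(z,bins=np.arange(.14,.216,.004)))
    r=(hsv[...,1]>110)&(hsv[...,0]>12)&(hsv[...,0]<24)&(np.hypot(P[...,0]-.529,P[...,1]+.05)<.03)&(P[...,2]<.12)&(P[...,2]>.05)
    z=P[...,2][r];print("ring",len(z),np.percentile(z,[5,25,50,75,95]))
    t=(hsv[...,1]<40)&(hsv[...,2]>130)&(np.hypot(P[...,0]-.529,P[...,1]+.05)<.045)&(P[...,2]<.12)&(P[...,2]>.06)
    z=P[...,2][t];print("tower",len(z),np.percentile(z,[5,25,50,75,95]) if len(z) else 0)
```

```text
wrist (array([   0,    0,    0,    0,    2,   50,    0,    0,    0,    0,    0,
          0,    7,  145, 4951,   28,    0,   10]), array([0.14 , 0.144, 0.148, 0.152, 0.156, 0.16 , 0.164, 0.168, 0.172,
       0.176, 0.18 , 0.184, 0.188, 0.192, 0.196, 0.2  , 0.204, 0.208,
       0.212]))
ring 1183 [0.0864 0.0892 0.0912 0.0924 0.0934]
tower 3643 [0.077  0.0831 0.0836 0.084  0.0847]
scene (array([ 0, 12, 35, 35, 40, 33, 16, 15, 13, 14, 18, 11, 17, 13, 46,  1,  0,
        1]), array([0.14 , 0.144, 0.148, 0.152, 0.156, 0.16 , 0.164, 0.168, 0.172,
       0.176, 0.18 , 0.184, 0.188, 0.192, 0.196, 0.2  , 0.204, 0.208,
       0.212]))
ring 81 [0.0858 0.0896 0.0919 0.0929 0.0949]
tower 298 [0.0627 0.0716 0.0816 0.084  0.0854]
```

The key is home: block top at 0.198 m and bore mouth at 0.0925 m put the tip about 50 mm down. Pulling it out.

Call:
step_arm(rows=[{"travel": [0, 0, 2], "spin": 0}, {"travel": [0, 0, 5], "spin": 0}, {"travel": [0, 0, 9], "spin": 0}, {"travel": [0, 0, 14], "spin": 0}, {"travel": [0, 0, 20], "spin": 0}, {"travel": [0, 0, 27], "spin": 0}, {"travel": [0, 0, 35], "spin": 0}, {"travel": [0, 0, 43], "spin": 0}])

```text
time_s: 20.05
tcp_pos: [0.5268, -0.0488, 0.2175]
orientation: [0.001, 0.924, -0.381, -0.003]
contact_force: [-1.8, 1.0, -5.9]
grip_width: 0.0207
finger_force: 87.3
```

Call:
step_arm(rows=[{"travel": [0, 0, 10], "spin": 0}, {"travel": [0, 0, 22], "spin": 0}, {"travel": [0, 0, 36], "spin": 0}, {"travel": [0, 0, 52], "spin": 0.1}, {"travel": [0, 0, 66], "spin": 0.25}, {"travel": [0, 0, 78], "spin": 0.4}, {"travel": [0, 0, 78], "spin": 0.55}, {"travel": [0, 0, 78], "spin": 0.7}])

```text
time_s: 21.05
tcp_pos: [0.5289, -0.0492, 0.2982]
orientation: [0.001, 0.999, -0.039, 0.001]
contact_force: [-0.6, 0.3, -5.1]
grip_width: 0.021
finger_force: 87.4
```

Call:
step_arm(rows=[{"travel": [-10, 15, 0], "spin": 0.15}, {"travel": [-20, 45, 0], "spin": 0.3}, {"travel": [-35, 75, 0], "spin": 0.45}, {"travel": [-50, 105, 0], "spin": 0.6}, {"travel": [-65, 135, 0], "spin": 0.75}, {"travel": [-80, 165, 0], "spin": 0.9}, {"travel": [-90, 190, 0], "spin": 1.05}, {"travel": [-95, 200, 0], "spin": 1.2}])

```text
time_s: 22.05
tcp_pos: [0.4332, 0.1522, 0.2979]
orientation: [0.001, 0.846, 0.533, 0.001]
contact_force: [0.1, -0.1, -4.4]
grip_width: 0.0204
finger_force: 87.4
```

Run:
```python
from h import *
np.set_printoptions(precision=4,suppress=True)
o=robot.observe();print(o['tcp_pos'],o['contact_force'],o['qpos'],2*np.arctan2(o['orientation'][2],o['orientation'][1]),o["time_s"])
for c in("top","scene"):
    s=snap(c);save(s,c+"8.png");P=cloud(s);hsv=cv2.cvtColor(s["img"],cv2.COLOR_RGB2HSV)
    for l in("seat","seat_lip","clamp_tip"):
        for d in robot.tip_of(l,c)[:2]:print(c,l,round(d["p"],2),np.round(d["uv"],1),w(s,*d["uv"],z=.24 if l!="clamp_tip" else .054))
    y=(hsv[...,0]>18)&(hsv[...,0]<32)&(hsv[...,1]>150)&(np.hypot(P[...,0]-.55,P[...,1]-.3)<.07)&(P[...,2]>.2)
    q=P[y][:,:3];a=np.radians(13.6);R=np.array([[np.cos(a),np.sin(a)],[-np.sin(a),np.cos(a)]])
    for lo,hi in((.232,.24),(.241,.252)):
        k=q[(q[:,2]>lo)&(q[:,2]<hi)];e=k[:,:2]@R.T;print(lo,len(k),cv2.minAreaRect((k[:,:2]*1000).astype(np.float32)),np.percentile(e,[1,99],axis=0))
        h=np.histogram(e[:,0],bins=np.arange(.55,.67,.005));print(h[0])
        h=np.histogram(e[:,1],bins=np.arange(.1,.22,.005));print(h[0])
```

```text
[0.4332 0.1522 0.2979] [ 0.1065 -0.1075 -4.4139] [ 0.1164 -0.2521  2.016  -0.0002  1.3755  0.5637] 1.1235950008546371 22.05
top seat 0.91 [166.2 220.6] [0.5306 0.2906 0.24  ]
top seat_lip 0.75 [168.2 228.8] [0.5069 0.2846 0.24  ]
top clamp_tip 0.49 [265.5 224.2] [0.5266 0.0153 0.054 ]
top clamp_tip 0.15 [169.5 255.5] [0.4284 0.3354 0.054 ]
0.232 298 ((547.92431640625, 295.6807861328125), (77.98219299316406, 69.44771575927734), 13.530882835388184) [[0.5634 0.1246]
 [0.6408 0.1928]]
[ 0  0  6  2 17 16 18 18 14 19  7  6 15 18 17 36 40 38 11  0  0  0  0]
[ 0  0  0  0  9 42 34 32  7 12  8 12  9  8  7 26 34 36 22  0  0  0  0]
0.241 48 ((531.3489379882812, 290.5439758300781), (43.87486267089844, 67.02104949951172), 13.628990173339844) [[0.5629 0.1241]
 [0.6067 0.191 ]]
[ 0  0  7 15  0  0  1  0  0  0 16  9  0  0  0  0  0  0  0  0  0  0  0]
[ 0  0  0  0  2  8  8  6  0  0  0  0  0  0  0  4 11  7  2  0  0  0  0]
scene seat 0.8 [424.3 172.3] [0.5361 0.2912 0.24  ]
scene seat_lip 0.74 [419.7 166. ] [0.5039 0.2929 0.24  ]
scene clamp_tip 0.46 [306.2 239.1] [0.5333 0.0228 0.054 ]
scene clamp_tip 0.15 [279.  240.4] [ 0.5341 -0.0474  0.054 ]
0.232 339 ((548.8760986328125, 294.7759704589844), (78.01199340820312, 69.29118347167969), 13.73582935333252) [[0.5652 0.123 ]
 [0.6413 0.1912]]
[ 0  0  3 26 17 11 22  9 11  7 10 25 17 18 20 39 32 51 21  0  0  0  0]
[ 0  0  0  0 39 39 36 23 12  9  9 12  8 10 12 49 38 29 14  0  0  0  0]
0.241 82 ((531.8869018554688, 289.92462158203125), (45.246700286865234, 68.97760772705078), 15.084585189819336) [[0.5633 0.1236]
 [0.6082 0.1909]]
[ 0  0  8 29  2  0  0  0  0  1 15 27  0  0  0  0  0  0  0  0  0  0  0]
[ 0  0  0  0  7 15 11  9  0  0  0  0  0  0  0 14  9 12  5  0  0  0  0]
```

Call:
step_arm(rows=[{"travel": [0, 10, 0], "spin": 0.1}, {"travel": [3, 27, 0], "spin": 0.2}, {"travel": [6, 46, 0], "spin": 0.3}, {"travel": [9, 65, 0], "spin": 0.4}, {"travel": [12, 84, 0], "spin": 0.5}, {"travel": [14, 102, 0], "spin": 0.6}, {"travel": [16, 114, 0], "spin": 0.685}, {"travel": [16, 118, 0], "spin": 0.685}])

```text
time_s: 23.45
tcp_pos: [0.4499, 0.2692, 0.2963]
orientation: [-0.0, 0.621, 0.783, -0.0]
contact_force: [0.1, -0.2, -5.1]
grip_width: 0.0207
finger_force: 87.4
```

Call:
step_arm(rows=[{"travel": [0, 0, 0], "spin": 0}, {"travel": [0, 0, 0], "spin": 0}])

```text
time_s: 23.7
tcp_pos: [0.4497, 0.2686, 0.2965]
orientation: [0.0, 0.621, 0.783, -0.0]
contact_force: [0.6, 0.4, -4.6]
grip_width: 0.0208
finger_force: 87.3
```

Run:
```python
from h import *
np.set_printoptions(precision=4,suppress=True)
o=robot.observe();print(o['tcp_pos'],o['contact_force'],o['qpos'],np.degrees(2*np.arctan2(o['orientation'][2],o['orientation'][1])),o["time_s"])
x,y=o["tcp_pos"][:2]
for c in("top","scene"):
    s=snap(c);save(s,c+"9.png");P=cloud(s);hsv=cv2.cvtColor(s["img"],cv2.COLOR_RGB2HSV)
    n=np.hypot(P[...,0]-x,P[...,1]-y)<.07
    bl=(hsv[...,0]>105)&(hsv[...,0]<130)&(hsv[...,1]>120)
    bar=n&(bl|((hsv[...,0]>18)&(hsv[...,0]<32)&(hsv[...,1]>120)))&(P[...,2]>.24)&(P[...,2]<.2835)
    q=P[bar]
    if len(q)>4:print(c,"bar",len(q),cv2.minAreaRect((q[:,:2]*1000).astype(np.float32)),np.percentile(q[:,2],[3,97]),q.min(0),q.max(0))
    for z in (.18,.2,.22,.24):
        k=P[n&(abs(P[...,2]-z)<.008)&~bl]
        if len(k)>4:print(z,len(k),k.min(0),k.max(0),np.median(k,0))
    r=((hsv[...,0]<6)|(hsv[...,0]>174))&(hsv[...,1]>150)&(np.hypot(P[...,0]-.529,P[...,1]+.05)<.1)&(P[...,2]>.03)
    q=P[r];print("lever",len(q),q.mean(0),np.degrees(np.arctan2(q[:,1].mean()+.0498,q[:,0].mean()-.529)))
a=cv2.resize(cv2.imread("pics/scene9.png")[90:270,340:520],None,fx=3,fy=3)
b=cv2.resize(cv2.imread("pics/top9.png")[190:260,230:315],None,fx=3,fy=3)
z=np.zeros((540,800,3),np.uint8);z[:,:540]=a;z[:210,540:795]=b;cv2.imwrite("pics/c9.png",z)
```

```text
[0.4497 0.2686 0.2965] [ 0.5507  0.3724 -4.6287] [ 0.3446 -0.0917  1.8799 -0.0003  1.3535  0.1151] 103.15454476284357 23.7
top bar 86 ((482.4736328125, 238.08926391601562), (77.77671813964844, 47.03514099121094), 8.72910213470459) [0.2462 0.2801] [0.4405 0.2103 0.2416] [0.5173 0.2672 0.2822]
0.18 5 [0.434  0.2589 0.1766] [0.4457 0.2718 0.186 ] [0.4397 0.2613 0.1823]
0.22 6 [0.4345 0.2587 0.2137] [0.5074 0.3069 0.2262] [0.4386 0.2606 0.2194]
0.24 10 [0.4374 0.2556 0.2321] [0.5177 0.2673 0.247 ] [0.516  0.2596 0.2418]
lever 52 [ 0.5265 -0.001   0.1552] 92.93427459844567
scene bar 269 ((478.0614318847656, 271.16192626953125), (74.76836395263672, 108.1128921508789), 15.437220573425293) [0.2608 0.2832] [0.4296 0.2109 0.2422] [0.518  0.3164 0.2834]
0.18 51 [0.4387 0.2576 0.1724] [0.4623 0.2806 0.1876] [0.4555 0.2654 0.1803]
0.2 53 [0.441  0.2562 0.1922] [0.4625 0.2789 0.2077] [0.4568 0.2646 0.2002]
0.22 58 [0.4398 0.2543 0.2122] [0.5068 0.3078 0.2274] [0.4571 0.2643 0.2204]
0.24 74 [0.4439 0.254  0.232 ] [0.519  0.3081 0.2477] [0.4585 0.2637 0.2399]
lever 59 [0.5381 0.0023 0.0517] 80.11388909938601
```

View pics/c9.png

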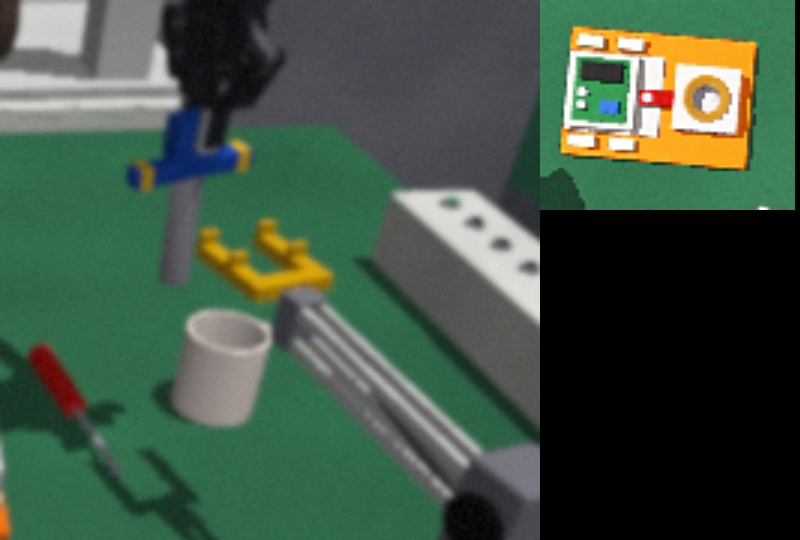

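The crop shows the lever straight over the flange and the key upright in front of the fork's open end, above the lips. Moving it in over the seat.

Call:
step_arm(rows=[{"travel": [8, 2.5, 0], "spin": 0}, {"travel": [20, 6, 0], "spin": 0}, {"travel": [32, 10, 0], "spin": 0}, {"travel": [44, 13.5, 0], "spin": 0}, {"travel": [56, 17, 0], "spin": 0}, {"travel": [68, 21, 0], "spin": 0}, {"travel": [79, 24, 0], "spin": 0.008}, {"travel": [84, 26, 0], "spin": 0.008}])

```text
time_s: 24.8
tcp_pos: [0.5343, 0.2952, 0.2964]
orientation: [-0.0, 0.618, 0.786, -0.0]
contact_force: [-0.7, 0.1, -4.0]
grip_width: 0.0206
finger_force: 87.4
```

Call:
step_arm(rows=[{"travel": [0, 0, -2], "spin": 0}, {"travel": [0, 0, -5], "spin": 0}, {"travel": [0, 0, -8], "spin": 0}, {"travel": [0, 0, -8], "spin": 0}])

```text
time_s: 25.3
tcp_pos: [0.5332, 0.295, 0.288]
orientation: [-0.0, 0.618, 0.786, -0.0]
contact_force: [-0.6, -0.7, -4.3]
grip_width: 0.0205
finger_force: 87.3
```

Run:
```python
from h import *
np.set_printoptions(precision=4,suppress=True)
o=robot.observe();print(o['tcp_pos'],o['contact_force'],np.degrees(2*np.arctan2(o['orientation'][2],o['orientation'][1])),o["time_s"])
for c in("scene","top"):
    s=snap(c);save(s,c+"10.png")
    for l in("seat","seat_lip","key_bar","key_tip"):
        for d in robot.tip_of(l,c)[:1]:print(c,l,round(d["p"],2),np.round(d["uv"],1),w(s,*d["uv"]))
a=cv2.resize(cv2.imread("pics/scene10.png")[100:220,380:500],None,fx=5,fy=5);cv2.imwrite("pics/c10.png",a)
```

```text
[0.5332 0.295  0.288 ] [-0.6298 -0.7211 -4.3445] 103.69781621291713 25.3
scene seat 0.69 [422.4 171.9] [0.5394 0.2846 0.243 ]
scene seat_lip 0.84 [420.3 164.1] [0.5453 0.272  0.2666]
scene key_bar 0.86 [ 84.8 269.1] [ 0.6812 -0.4674  0.1145]
scene key_tip 0.9 [417.2 202.7] [0.5388 0.291  0.1573]
top seat 0.65 [164.  221.2] [0.5241 0.2765 0.3057]
top seat_lip 0.79 [165.1 228.5] [0.5213 0.3672 0.0009]
top key_bar 0.86 [413.8 178.2] [ 0.662  -0.4646  0.1083]
top key_tip 0.78 [409.3 184.5] [ 0.6542 -0.4737  0.0292]
```

View pics/c10.png

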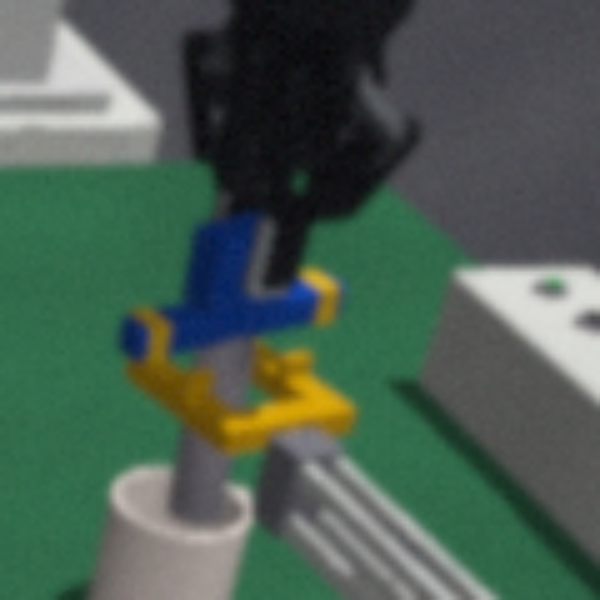

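The crossbar lies parallel to the fork's y above both prongs, with the shaft between them. I'll check the centring numerically, then lower.

```bash
cat > fk.py <<'E'
from h import *
import sys
np.set_printoptions(precision=1,suppress=True)
o=robot.observe();print(o['tcp_pos']*1000,o['contact_force'],o["finger_force"],o["time_s"])
S=np.array([.5315,.2903,0]);a=np.radians(13.6);R=np.array([[np.cos(a),np.sin(a),0],[-np.sin(a),np.cos(a),0],[0,0,1]])
s=snap("scene");P=cloud(s);hsv=cv2.cvtColor(s["img"],cv2.COLOR_RGB2HSV);E=(P-S)@R.T*1000
n=(np.hypot(E[...,0],E[...,1])<70)&(E[...,2]>30)
bl=n&(hsv[...,0]>105)&(hsv[...,0]<130)&(hsv[...,1]>120)
ye=n&(hsv[...,0]>18)&(hsv[...,0]<32)&(hsv[...,1]>150)
g=n&(hsv[...,1]<70)&(abs(E[...,0])<25)&(abs(E[...,1])<25)
q=E[bl];print("blue z",np.percentile(q[:,2],[1,99]));z0=q[:,2].min()
q=E[bl|ye]
for y in(-48,-35,35,48):
    k=E[bl&(abs(E[...,1]-y)<7)]
    if len(k):print("bar at y",y,len(k),k.min(0),k.max(0))
k=E[ye];print("yellow y",np.percentile(k[:,1],[1,99]),"z",np.percentile(k[:,2],[5,50,95]))
for z in np.arange(z0-90,z0+10,15):
    k=E[g&(abs(E[...,2]-z)<6)]
    if len(k)>3:print("shaft z",z,len(k),"y",np.percentile(k[:,1],[2,98]),"x",np.median(k[:,0]))
E
python3 fk.py
```

```text
[533.6 295.1 288.6] [-0.2  0.3 -4.3] 87.34567523002625 25.8
blue z [256.  362.4]
bar at y -48 22 [ -3.4 -54.8 254. ] [ 10.5 -51.3 267.5]
bar at y -35 25 [ -1.5 -36.6 257.4] [ 11.6 -28.1 430.8]
bar at y 35 29 [ -2.8  28.1 258.5] [ 12.6  39.3 275.2]
yellow y [-46.1  48. ] z [227.7 236.1 268.1]
shaft z 163.63413729276425 45 y [-5.3 14.3] x 9.561601247218116
shaft z 178.63413729276425 49 y [-6.3 13.8] x 9.16964206284341
shaft z 193.63413729276425 41 y [-8.6 11.9] x 7.377672016770793
shaft z 223.63413729276425 16 y [-4.4 10.1] x 11.888302830272883
shaft z 238.63413729276425 35 y [-10.2   8.3] x 11.674999380298358
shaft z 253.63413729276425 27 y [-10.2   7.4] x 12.444512303030505
```

Call:
step_arm(rows=[{"travel": [-1, 0, -3], "spin": 0}, {"travel": [-1, 0.5, -6], "spin": 0}, {"travel": [-1, 0.5, -9], "spin": 0}, {"travel": [-1, 0.5, -12], "spin": 0}, {"travel": [-1, 0.5, -15], "spin": 0}, {"travel": [-1, 0.5, -18], "spin": 0}, {"travel": [-1, 0.5, -21], "spin": 0}, {"travel": [-1, 0.5, -24], "spin": 0}])

```text
time_s: 26.85
tcp_pos: [0.5326, 0.2955, 0.2646]
orientation: [0.0, 0.618, 0.786, -0.0]
contact_force: [-1.8, -0.6, -2.6]
grip_width: 0.0208
finger_force: 87.5
```

Call:
step_arm(rows=[{"travel": [0, 0, -3], "spin": 0}, {"travel": [0, 0, -6], "spin": 0}, {"travel": [0, 0, -9], "spin": 0}, {"travel": [0, 0, -12], "spin": 0}, {"travel": [0, 0, -15], "spin": 0}, {"travel": [0, 0, -18], "spin": 0}, {"travel": [0, 0, -21], "spin": 0}, {"travel": [0, 0, -21], "spin": 0}])

```text
time_s: 27.85
tcp_pos: [0.5327, 0.2956, 0.2433]
orientation: [0.0, 0.618, 0.786, 0.0]
contact_force: [-1.1, -0.3, -2.2]
grip_width: 0.02
finger_force: 87.7
```

```bash
python3 fk.py
```

```text
[532.7 295.6 243.3] [-1.1 -0.3 -2.2] 87.70882844924927 27.85
blue z [212.4 341.8]
bar at y -48 22 [ -3.2 -54.1 210. ] [ 10.8 -49.2 223.2]
bar at y -35 22 [ -2.8 -36.7 213.8] [ 11.5 -28.5 378.8]
bar at y 35 22 [ -1.6  28.3 218.8] [ 10.7  39.  229.9]
yellow y [-45.6  50.2] z [197.4 205.9 224.4]
shaft z 120.02967590171068 44 y [-5.9 13.9] x 8.556929139363385
shaft z 135.02967590171068 43 y [-5.9 12.9] x 8.975760484275707
shaft z 150.02967590171068 48 y [-7.  12.6] x 8.067323529565682
shaft z 165.02967590171068 31 y [-9.3  4.3] x 4.042436391568164
shaft z 195.02967590171068 20 y [-5.4  9.4] x 12.025239701299938
shaft z 210.02967590171068 25 y [-17.7  17.8] x 10.663792831424775
```

The fork has sunk about 30 mm and carries about half the weight. I'm easing the grip so the key can level itself, and lowering on.

Call:
step_arm(rows=[{"travel": [0, 0, 0], "spin": 0}, {"travel": [0, 0, -1], "spin": 0}, {"travel": [0, 0, -3], "spin": 0}, {"travel": [0, 0, -5.5], "spin": 0}, {"travel": [0, 0, -8], "spin": 0}, {"travel": [0, 0, -10.5], "spin": 0}, {"travel": [0, 0, -13], "spin": 0}, {"travel": [0, 0, -13], "spin": 0}], jaw=-1, force=25)

```text
time_s: 28.9
tcp_pos: [0.5332, 0.2957, 0.2307]
orientation: [0.001, 0.618, 0.786, 0.001]
contact_force: [1.2, 0.4, -0.3]
grip_width: 0.0206
finger_force: 88.0
```

Call:
step_arm(rows=[{"travel": [0, 0, -2], "spin": 0}, {"travel": [0, 0, -4], "spin": 0}, {"travel": [0, 0, -6], "spin": 0}, {"travel": [0, 0, -8], "spin": 0}, {"travel": [0, 0, -8], "spin": 0}])

```text
time_s: 29.52
tcp_pos: [0.5327, 0.2955, 0.2224]
orientation: [0.0, 0.618, 0.786, -0.0]
contact_force: [2.4, 1.2, 1.2]
grip_width: 0.021
finger_force: 88.1
```

```bash
python3 fk.py
```

```text
[532.7 295.5 222.4] [2.4 1.2 1.2] 88.1128478050232 29.525
blue z [191.4 258.8]
bar at y -48 19 [ -2.1 -55.  188.7] [ 10.4 -51.3 201.9]
bar at y -35 22 [ -4.3 -35.6 191.4] [ 13.8 -28.4 367. ]
bar at y 35 24 [  1.2  28.5 194.3] [ 12.3  39.2 209. ]
yellow y [-45.6  49.9] z [177.2 185.2 203.2]
shaft z 98.7162109846563 38 y [-6.  14.3] x 8.493489652582383
shaft z 113.7162109846563 41 y [-6.2 13.4] x 7.715269253658116
shaft z 128.7162109846563 42 y [-7.5 11.9] x 8.625644885348047
shaft z 143.7162109846563 26 y [-8.3  2.7] x 5.4251107290698695
shaft z 173.7162109846563 20 y [-5.8  9.8] x 11.55444672298697
shaft z 188.7162109846563 21 y [-16.6  18.9] x 11.350052421281145
```

Call:
step_arm(rows=[{"travel": [0, 0, 2], "spin": 0}, {"travel": [0, 0, 4], "spin": 0}, {"travel": [0, 0, 6.5], "spin": 0}, {"travel": [0, 0, 6.5], "spin": 0}, {"travel": [0, 0, 6.5], "spin": 0}, {"travel": [0, 0, 6.5], "spin": 0}, {"travel": [0, 0, 6.5], "spin": 0}, {"travel": [0, 0, 6.5], "spin": 0}])

```text
time_s: 30.58
tcp_pos: [0.5322, 0.2954, 0.2287]
orientation: [-0.0, 0.618, 0.786, -0.001]
contact_force: [-1.2, -1.3, -2.1]
grip_width: 0.0205
finger_force: 87.8
```

Run:
```python
from h import *
f=[]
for i in range(6):
    robot.snapshot("scene");o=robot.observe();f.append(np.r_[o["contact_force"],o["moment"]])
print(np.mean(f,0).round(2),np.std(f,0).round(2),o["tcp_pos"],o["finger_force"])
```

```text
[-2.35 -0.82 -0.45 -0.34  0.34 -0.08] [0.35 0.65 0.35 0.02 0.03 0.02] [0.53238312 0.29549661 0.22885141] 87.85394668579102
```

Call:
step_arm(rows=[{"travel": [-0.5, 0, -1.5], "spin": 0}, {"travel": [-0.5, 0, -3], "spin": 0}, {"travel": [-0.5, 0, -3], "spin": 0}, {"travel": [-0.5, 0, -3], "spin": 0}, {"travel": [-0.5, 0, -3], "spin": 0}])

```text
time_s: 31.5
tcp_pos: [0.5325, 0.2956, 0.2263]
orientation: [0.0, 0.618, 0.786, 0.0]
contact_force: [0.9, -0.1, -0.4]
grip_width: 0.0204
finger_force: 88.0
```

Run:
```python
from h import *
f=[]
for i in range(5):
    robot.snapshot("scene");o=robot.observe();f.append(np.r_[o["contact_force"],o["moment"]])
print(np.mean(f,0).round(2),np.std(f,0).round(2),o["tcp_pos"],o["finger_force"])
```

```text
[ 0.62 -0.81 -0.07 -0.33 -0.2   0.  ] [0.71 0.54 0.43 0.03 0.04 0.04] [0.53245046 0.29558472 0.22621924] 88.03601503372192
```

Balanced: the vertical force is about 0 and the fork is sunk about 48 mm. Opening slightly.

Call:
step_arm(rows=[{"travel": [0, 0, 0], "spin": 0}, {"travel": [0, 0, 0], "spin": 0}, {"travel": [0, 0, 0], "spin": 0}, {"travel": [0, 0, 0], "spin": 0}, {"travel": [0, 0, 0], "spin": 0}, {"travel": [0, 0, 0], "spin": 0}], jaw=-0.36)

```text
time_s: 32.5
tcp_pos: [0.5321, 0.2956, 0.226]
orientation: [-0.0, 0.618, 0.786, 0.0]
contact_force: [0.6, -0.2, -0.3]
grip_width: 0.0272
finger_force: 0.0
```

```bash
python3 fk.py
```

```text
[532.1 295.6 226. ] [ 0.6 -0.2 -0.3] 0.0 32.5
blue z [194.2 246.1]
bar at y -48 20 [ -2.2 -54.2 194.1] [  9.2 -50.4 207.2]
bar at y -35 17 [ -1.7 -34.1 195.8] [ 10.3 -28.3 384.8]
bar at y 35 21 [ -1.5  28.9 199.3] [ 11.7  40.4 207.8]
yellow y [-44.5  50.7] z [180.9 188.8 206.3]
shaft z 102.6218204252198 41 y [-11.5   7.1] x 10.272901001569416
shaft z 117.6218204252198 45 y [-11.9   8.3] x 9.673220445855424
shaft z 132.6218204252198 45 y [-12.8   9.1] x 9.611206232113716
shaft z 147.6218204252198 29 y [-11.3   1.7] x 6.635555614644989
shaft z 177.6218204252198 17 y [-3.6  9.3] x 12.101118031370836
shaft z 192.6218204252198 22 y [-22.5  22.9] x 10.660753241981912
```

Call:
step_arm(rows=[{"travel": [0, 0, 0], "spin": 0}, {"travel": [0, 0, 0], "spin": 0}, {"travel": [0, 0, 0], "spin": 0}, {"travel": [0, 0, 2], "spin": 0}, {"travel": [0, 0, 8], "spin": 0}, {"travel": [0, 0, 20], "spin": 0}, {"travel": [0, 0, 40], "spin": 0}, {"travel": [0, 0, 60], "spin": 0}], jaw=0.3)

```text
time_s: 33.55
tcp_pos: [0.5324, 0.2957, 0.2883]
orientation: [0.0, 0.618, 0.786, 0.001]
contact_force: [0.0, -0.7, 0.7]
grip_width: 0.0554
finger_force: 0.0
```

Call:
step_arm(rows=[{"travel": [-10, 0, 30], "spin": 0}, {"travel": [-30, 0, 70], "spin": 0}, {"travel": [-50, 0, 100], "spin": 0}, {"travel": [-70, -20, 120], "spin": 0}, {"travel": [-70, -50, 120], "spin": 0}, {"travel": [-70, -80, 120], "spin": 0}, {"travel": [-70, -100, 120], "spin": 0}, {"travel": [-70, -100, 120], "spin": 0}])

```text
time_s: 34.55
tcp_pos: [0.4622, 0.1948, 0.4078]
orientation: [0.001, 0.619, 0.786, 0.001]
contact_force: [0.5, -0.2, 0.1]
grip_width: 0.0557
finger_force: 0.0
```

```bash
python3 fk.py
python3 - <<'E'
from h import *
np.set_printoptions(precision=4,suppress=True)
t=snap("top");save(t,"top11.png");s=snap("scene");save(s,"scene11.png")
for n,im in(("top",t),("scene",s)):
    r=robot.tip_of("clamp_tip",n)[:1];print([(d["p"],d["uv"],w(im,*d["uv"])) for d in r])
a=cv2.resize(cv2.imread("pics/scene11.png")[110:270,240:500],None,fx=2,fy=2)
b=cv2.resize(cv2.imread("pics/top11.png")[190:260,225:315],None,fx=3,fy=3)
z=np.zeros((320,800,3),np.uint8);z[:,:520]=a;z[:210,520:790]=b;cv2.imwrite("pics/c11.png",z)
E
```

```text
[462.2 194.8 407.8] [ 0.5 -0.2  0.1] 0.0 34.55
blue z [193.7 245.7]
bar at y -48 21 [ -4.9 -53.4 193.2] [  7.5 -50.  206.4]
bar at y -35 15 [  0.6 -33.8 196.8] [ 10.3 -28.1 207.6]
bar at y 35 24 [ -3.1  28.1 198.4] [ 10.9  41.2 208.8]
bar at y 48 1 [  6.   41.2 205. ] [  6.   41.2 205. ]
yellow y [-44.5  50.4] z [180.8 188.7 206.7]
shaft z 101.9121208373843 43 y [-11.   9.] x 9.378338471927515
shaft z 116.9121208373843 41 y [-11.2   7.8] x 10.023022993607963
shaft z 131.9121208373843 45 y [-11.3   9.4] x 8.07379150138902
shaft z 146.9121208373843 34 y [-11.5   1.6] x 6.833251226152097
shaft z 176.9121208373843 14 y [-4.  18.8] x 12.262676890182298
shaft z 191.9121208373843 19 y [-21.2  23.2] x 11.30444938559484
[(0.62, [266.8, 218.6], array([0.5463, 0.0115, 0.0394]))]
[(0.66, [304.3, 238.9], array([0.5332, 0.0178, 0.0548]))]
```

View pics/c11.png

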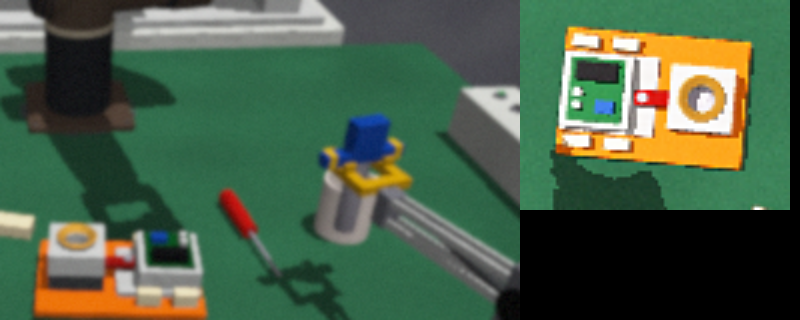

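The key hangs level on the sunk fork, the lever is shut over the flange and the gripper is clear. Handing in.

```bash
python3 -c "
from plant import robot
print(robot.job_done())"
```

```text
the job is handed in; nothing more can be done
None
```

I handed the job in at about 35 s, with no verdict returned: the key was home in the socket and now hangs upright on the fork (sunk about 47 mm), and the clamp looks shut, judged by the lever no longer moving and its angle in the pictures.

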